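# Stack wire spools in a pyramid on the clamp rack

## Robot

A 6-joint arm with a two-finger parallel gripper is mounted at the origin on the work surface. World frame = base frame: x ahead of the robot, y to its left, z up, the work surface at z = 0. Lengths are in mm, angles in rad, forces in N, time in s.
With the tool pointing down it reaches from about 350 to 875 mm from the base axis. Payload 4.2 kg.
Tool frame: the origin (TCP) lies at the very end of the fingers, on their centre line; the grasp point (between the pads) lies 19 mm behind it (pinch_z is the distance from the TCP to the grasp point, in mm); z points along the fingers, y is the line along which they close (so a half turn about z gives the same grasp; the last joint's range is limited). The gripper opens to 85 mm and grips with 20 to 120 N. Pads are 22 mm wide; open, the fingers measure 114 mm over their backs; the gripper's body (76 mm by 85 mm) begins 54 mm behind the grasp point. The pads swing forward as they close: fully open they stand 13 mm farther back than shut.
Start: joints at [1.559, 0.385, 0.008, 0, -1.194, -0.259], TCP at [167.157, 602.211, 206.212] pointing down, gripper open.
Joint ranges: [-3.14, 3.14], [-1.21, 2.06], [-1.07, 1.41], [-3.16, 2.05], [-2.99, -0.16], [-3.1, 3.1]. Speed limits (rad/s): [2.79, 2.79, 3.14, 3.14, 3.14, 3.14].

## Interface

Orientations are given as a unit quaternion [x, y, z, w].
In Python, from bench import * gives the robot as it stands.
- The arm moves only by the tool arm_command, never from a script. Its argument "steps" is one flat list of numbers, 4 for each row, row after row: the shift along the tool's x, y, z in m, then the turn about the tool's z in rad. In form: [tx, ty, tz, roll, tx, ty, tz, roll, ...]. A call has 1 to 20 rows; each row shifts and turns the commanded pose from where the row before left it, along the tool's axes as they then stand; what a row does not reach is not made up. A row lasts 1/8 s, in which the tool goes at most 62.5 mm and 10.7 degrees, less where a joint would pass 70% of its speed; a pose out of reach is approached as far as the arm can. A call with a gripper value outside its range is refused whole. "grip" is the finger opening in m, from 0 to 0.0854, set as the call begins (left out, the last holds). The fingers move at their own pace and stop on an object; the grip force is fixed at half the most. Time passes only in rows, so rows that do not move let the fingers close. It gives the time, the measured TCP pose, the force, the opening and the grip force at its end, in the units of the state.
- read_state(): the state, without advancing time (a new reading comes with each control period).
- get_image(name): name is "side" or "top" or "wrist"; returns the picture (400x640x3 uint8, red, green, blue); there is no depth.
- get_calibration(name): a dict with "camera_matrix" (3x3 intrinsics, pixels), "cam_to_world" (4x4, takes a point from camera to world coordinates). Camera axes: x right, y down, z forward; pixel columns grow to the right and rows downward; lengths in mm; the calibration is good to about 2 mm. A picture is of the moment at which its call begins: read the wrist's pose just before it. get_calibration takes no time and is no camera call; for the wrist camera it gives the pose at the moment of the call.
- job_done(): hands the job in; it is judged then, once.
The state is a dict: "clock": time; "joints": joint angles; "joint_vel": joint speeds; "joint_efforts": joint torques, N m; "position": TCP position; "ee_rot": TCP orientation; "contact_force": force on the tool from outside, world axes, zero at the start; "wrist_torque": the same for the moment, N m; "gripper_width": finger opening in mm; "grasp_force": force on a finger pad.
Only numpy, scipy, OpenCV 4.12 (cv2) and the standard library are available. Lean on these libraries where they do the work, as an engineer would, in place of code of your own. Each camera call takes 0.05 s, during which the arm holds its last target. There are 200 camera calls.

## Task

Stack all the wire spools from the blue tray on the spool rack as a pyramid: first swing the rack's red-handled clamp lever well open, lay three spools side by side on their rims in the channel, and swing the lever back up until its pad holds that row tight. Only then saddle the other spools into the gaps above, at most two in the second layer and one on top, each resting squarely over the row with its ends in line with those below. Leave the tape, tools, boxes and glue where they are.

Things in the scene. Friction and masses are not known exactly. Their poses are not given: they have to be found in the camera images.
- spool0: spool of red hook-up wire, black flanges: rolls as a solid cylinder 52 mm in diameter, 50 mm long over its flat ends, about 0.16 kg; soon stops rolling. Origin at its centre; x along its axis (either way round), y and z turn as it rolls. Starts on its rims in the tray, axis level. Four to six of the six spools are present, the rest None
- spool1: spool of yellow hook-up wire, black flanges: rolls as a solid cylinder 52 mm in diameter, 50 mm long over its flat ends, about 0.16 kg; soon stops rolling. Origin at its centre; x along its axis (either way round), y and z turn as it rolls. Starts on its rims in the tray, axis level. Four to six of the six spools are present, the rest None
- spool2: spool of green hook-up wire, black flanges: rolls as a solid cylinder 52 mm in diameter, 50 mm long over its flat ends, about 0.16 kg; soon stops rolling. Origin at its centre; x along its axis (either way round), y and z turn as it rolls. Starts on its rims in the tray, axis level. Four to six of the six spools are present, the rest None
- spool3: spool of blue hook-up wire, black flanges: rolls as a solid cylinder 52 mm in diameter, 50 mm long over its flat ends, about 0.16 kg; soon stops rolling. Origin at its centre; x along its axis (either way round), y and z turn as it rolls. Starts on its rims in the tray, axis level. Four to six of the six spools are present, the rest None
- spool4: spool of white hook-up wire, black flanges: rolls as a solid cylinder 52 mm in diameter, 50 mm long over its flat ends, about 0.16 kg; soon stops rolling. Origin at its centre; x along its axis (either way round), y and z turn as it rolls. Starts on its rims in the tray, axis level. Four to six of the six spools are present, the rest None
- spool5: spool of orange hook-up wire, black flanges: rolls as a solid cylinder 52 mm in diameter, 50 mm long over its flat ends, about 0.16 kg; soon stops rolling. Origin at its centre; x along its axis (either way round), y and z turn as it rolls. Starts on its rims in the tray, axis level. Four to six of the six spools are present, the rest None
- tray: fixed shallow blue sheet-metal tray, 270 mm (x) by 305 mm (y), its rim 22 mm above the table, floor 4 mm thick; origin under its centre, z up; the spools start in it
- rack: fixed spool rack. Origin on the table under the middle of the row; x across the row (along the spools' axes), y along the row to the lever, z up. Floor 8 mm high, 70 mm wide, y -110 to +140 mm; two lips 8 mm above it, 58 mm apart inside. Fixed orange cheek: face at y = -78 mm, 50 mm wide, top 60 mm up. Three spools just fill the 156 mm from cheek to upright lever
- lever (a joint): clamp lever at the rack's +y end, rad: 0 = upright, rubber pad where a tight row of three ends (rack y 78 mm); negative leans in (stop -0.12); positive opens outwards to rack +y (stop 1.0). Starts between -0.12 and 0.05. At 0.85 it leaves the row 15 mm of slack. Stiff hinge (0.25 N m, 2.5 N at the handle), stays where left; pad meets the spool 28 mm above the pivot
- lever_pivot (a point): hinge axis of the lever (along rack x), at rack (0, 82, 6) mm; does not move
- lever_grip (a point): middle of the lever's handle: a red round bar 14 mm thick and 66 mm long along rack x, 100 mm from the pivot; moves with the lever. It is carried by two 8 mm rods at its ends, with an open window 30 mm wide and 40 mm deep below its middle; below that the lever is a steel plate 44 mm wide and 6 mm thick
- place0 (a point): where a spool's centre lies in the bottom row, at the cheek: rack (0, -52, 34) mm
- place1 (a point): where a spool's centre lies in the bottom row, middle: rack (0, 0, 34) mm
- place2 (a point): where a spool's centre lies in the bottom row, at the lever: rack (0, 52, 34) mm
- place3 (a point): where a spool's centre lies in the second layer, over the gap between place0 and place1: rack (0, -26, 79) mm
- place4 (a point): where a spool's centre lies in the second layer, over the gap between place1 and place2: rack (0, 26, 79) mm
- place5 (a point): where a spool's centre lies at the top, over the gap between place3 and place4: rack (0, 0, 124) mm
- tape: bystander: roll of black tape lying flat, 62 mm in diameter, 19 mm high; origin under its centre
- cutters: bystander: blue-handled side cutters lying flat, 150 mm long, 14 mm high; origin under the middle
- scraper: bystander: scraper with a wooden handle, 200 mm long, lying flat; origin under the middle
- cards: bystander: block of cards 60 x 90 x 32 mm; origin under its centre
- carton: bystander: blue and white carton 70 x 100 x 55 mm; origin under its centre
- glue: bystander: upright glue bottle, 34 mm in diameter, 105 mm high, red cap; origin under its centre
Things that resemble listed ones, but are neither listed nor needed, are in the scene too. What is shaped like the spool5 but purple is not meant.

How it is judged:
By the outcome, as a careful person would: the job done as asked, in the order asked, and still so for the second after the job is handed in, with the robot touching nothing.
Of spool0, spool1, spool2, spool3, spool4, spool5 only 4 to 6 are there at a start; the rules pass over those that are not, and their reading is None.
At some moment in a run one of spool0, spool1, spool2, spool3, spool4, spool5 may be knocked a few centimetres aside while the robot is not near it.
Once in a run the grip may slacken for a moment while it holds something.
It also fails if it takes over 210 s, if anything falls off the work surface, if the arm or the gripper's body presses on something with over 40 N, if the wrist force passes 120 N, or if a joint passes its speed limit or range.

## Working session

There is one attempt and no reset: what is moved stays moved. The work goes in short steps, Python scripts to look and compute and a tool call to move; the robot and the scene stay as the last step left them, time stands still between calls to the robot, and variables do not carry over. Pictures are saved under pics/ and viewed, at most 14 in all, crops included, and the job is handed in when it is done.

Besides the shell and the picture viewer there is one more tool, called after ">>>" by a JSON object that holds its "op" and its "data". arm_command: Moves the arm, as the interface text tells. Its arguments: {"type":"object","properties":{"steps":{"type":"array","items":{"type":"number"}},"grip":{"type":"number"}},"required":["steps"]}

```bash
mkdir -p pics; ls; python3 - <<'E'
from bench import *
import cv2,numpy as np
s=read_state();print(s)
for n in("top","side"):
    cv2.imwrite(f"pics/{n}0.png",get_image(n)[:,:,::-1]);c=get_calibration(n);print(n,np.round(c["camera_matrix"],1).tolist(),np.round(c["cam_to_world"],3).tolist())
E
```

```text
pics
{'clock': 0.0, 'joints': array([ 1.55860374e+00,  3.85535866e-01,  6.60707701e-03, -4.96252989e-04,
       -1.19400105e+00, -2.58614628e-01]), 'joint_vel': array([ 0.00044629,  0.00118819,  0.0006594 , -0.00140777,  0.00160102,
        0.00073403]), 'joint_efforts': array([-7.63120879e-04, -3.92291343e+01,  1.88400096e+01,  4.18621704e+00,
       -4.65190649e-03, -5.11466538e-06]), 'position': array([166.99835245, 601.60259732, 205.12720764]), 'ee_rot': array([ 9.90833977e-01, -1.35080861e-01, -9.77705285e-05,  1.08701162e-03]), 'contact_force': array([-0.02350198,  0.05120717,  0.89935665]), 'wrist_torque': array([-0.01169909,  0.04313402,  0.00903437]), 'grasp_force': 0.0, 'gripper_width': 85.27506531137657}
top [[407.0, 0.0, 314.7], [0.0, 407.0, 199.7], [0.0, 0.0, 1.0]] [[0.003, -0.985, 0.171, 346.538], [-1.0, -0.0, 0.014, 47.384], [-0.014, -0.171, -0.985, 1245.817], [0.0, 0.0, 0.0, 1.0]]
side [[410.5, 0.0, 312.5], [0.0, 410.5, 199.1], [0.0, 0.0, 1.0]] [[-0.971, -0.171, 0.166, 328.283], [-0.238, 0.678, -0.695, 881.235], [0.006, -0.715, -0.7, 926.259], [0.0, 0.0, 0.0, 1.0]]
```

View pics/top0.png

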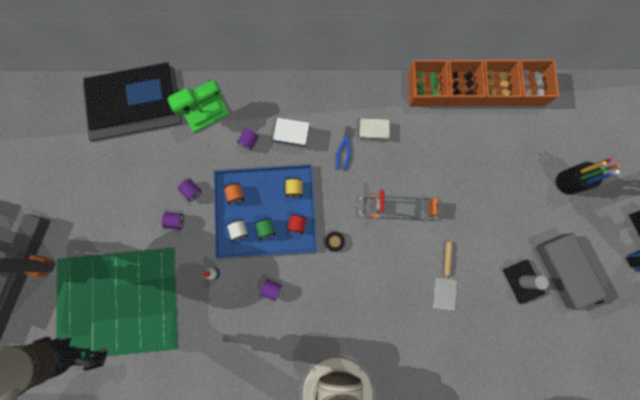

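View pics/side0.png

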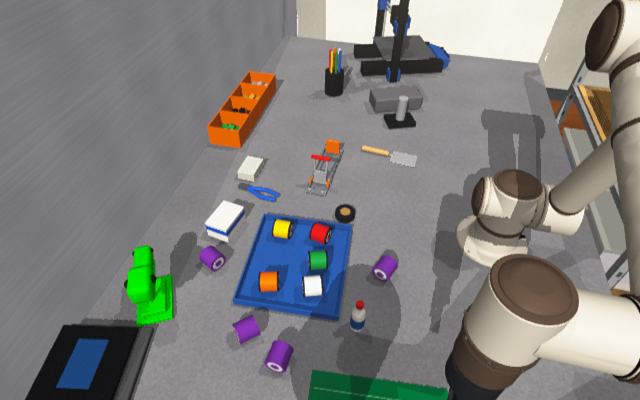

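Top view: five spools stand in the blue tray: orange (234,193), yellow (294,187), white (238,230), green (265,228) and red (298,224). There is no blue one, and the purple lookalikes outside the tray are not meant. The rack's orange cheek is at (434,208) and the red lever handle at (381,201), with the lever towards world +y.

```bash
cat > h.py <<'E'
from bench import *
import cv2,numpy as np
from scipy.spatial.transform import Rotation as R
def ray(c,uv):
    K=np.array(c["camera_matrix"]);T=np.array(c["cam_to_world"])
    d=T[:3,:3]@np.linalg.solve(K,[uv[0],uv[1],1.]);return T[:3,3],d
def onz(c,uv,z):
    o,d=ray(c,uv);return (o+d*(z-o[2])/d[2])
def proj(c,p):
    K=np.array(c["camera_matrix"]);T=np.array(c["cam_to_world"])
    q=K@(T[:3,:3].T@(np.array(p)-T[:3,3]));return q[:2]/q[2]
HUE={"red":(-5,5),"orange":(7,16),"yellow":(22,34),"green":(50,75)}
def blobs(im,name,box=None,amin=20,smin=130,vmin=70):
    h=cv2.cvtColor(im,cv2.COLOR_RGB2HSV).astype(int)
    if name=="white": m=(h[...,1]<50)&(h[...,2]>190)
    else:
        lo,hi=HUE[name];hh=(h[...,0]+90)%180-90 if lo<0 else h[...,0]
        m=(hh>=lo)&(hh<=hi)&(h[...,1]>smin)&(h[...,2]>vmin)
    if box: 
        k=np.zeros_like(m);k[box[1]:box[3],box[0]:box[2]]=1;m&=k
    n,l,st,ce=cv2.connectedComponentsWithStats(m.astype(np.uint8))
    out=[]
    for i in range(1,n):
        if st[i,4]>=amin:
            pts=np.argwhere(l==i)[:,::-1].astype(np.float32)
            out.append((st[i,4],ce[i],pts))
    return sorted(out,key=lambda a:-a[0])
def tri(c1,u1,c2,u2):
    A=[];b=[]
    for c,u in((c1,u1),(c2,u2)):
        o,d=ray(c,u);d/=np.linalg.norm(d);P=np.eye(3)-np.outer(d,d);A.append(P);b.append(P@o)
    return np.linalg.solve(sum(A),sum(b))
E
python3 - <<'E'
from h import *
ct=get_calibration("top");im=get_image("top")
for n in["red","orange","yellow","green","white"]:
    for a,c,p in blobs(im,n,(210,160,460,260))[:4]:
        r=cv2.minAreaRect(p);print(n,a,c.round(1),onz(ct,c,38).round(0),[np.round(x,1) for x in r])
for c in((434,208),):print(onz(ct,c,60))
print("handle",onz(ct,(381,201),106))
print("wrist",read_state()["position"],np.array(get_calibration("wrist")["cam_to_world"]).round(3).tolist(),get_calibration("wrist")["camera_matrix"])
E
```

```text
red 226 [296.3 223.2] [485. 120.  38.] [array([296.3, 223.2]), array([15.3, 15.3]), np.float64(14.0)]
red 85 [381.4 200.6] [ 554. -136.   38.] [array([381.5, 200.5]), array([ 3.9, 21.1]), np.float64(3.0)]
orange 215 [233.2 192.1] [580. 312.  38.] [array([233.2, 191.9]), array([15. , 14.9]), np.float64(72.9)]
orange 133 [432.8 207.2] [ 534. -289.   38.] [array([434. , 206.5]), array([10., 17.]), np.float64(0.0)]
yellow 216 [293.  186.3] [598. 131.  38.] [array([293. , 186.5]), array([15., 14.]), np.float64(90.0)]
green 182 [263.9 227.6] [472. 216.  38.] [array([264.2, 227.3]), array([13.9, 14.9]), np.float64(71.6)]
white 130 [234.2 229.7] [466. 305.  38.] [array([234.3, 229.8]), array([13. , 10.1]), np.float64(71.6)]
[ 527.98598872 -285.67490353   60.        ]
handle [ 540.95795618 -124.07722619  106.        ]
wrist [167.0583252  601.77461685 205.38633447] [[-0.267, -0.925, -0.271, 236.013], [-0.964, 0.257, 0.073, 583.815], [0.002, 0.281, -0.96, 372.9], [0.0, 0.0, 0.0, 1.0]] [[291.6619016    0.         322.78758528]
 [  0.         291.6619016  194.83490878]
 [  0.           0.           1.        ]]
```

```bash
cat >> h.py <<'E'
def pose():
    s=read_state();m=R.from_quat(s["ee_rot"]).as_matrix();return s["position"],np.arctan2(m[1,0],m[0,0])
def go(x,y,z,th=None):
    "print shift along present tool axes (m), then roll to reach th"
    p,t=pose();d=np.array([x,y,z])-p
    print("shift",np.round([(d[0]*np.cos(t)+d[1]*np.sin(t))/1e3,(d[0]*np.sin(t)-d[1]*np.cos(t))/1e3,-d[2]/1e3],4),"roll",None if th is None else round((t-th+np.pi)%(2*np.pi)-np.pi,4),"th",round(t,4))
E
python3 -c "
from h import *
go(540,225,205)"
```

```text
shift [4.602e-01 2.632e-01 4.000e-04] roll None th -0.2709
```

>>> {"op": "arm_command", "data": {"steps": [0.0375, 0.0233, 0, 0, 0.0375, 0.0233, 0, 0, 0.0375, 0.0233, 0, 0, 0.0375, 0.0233, 0, 0, 0.0375, 0.0233, 0, 0, 0.0375, 0.0233, 0, 0, 0.0375, 0.0233, 0, 0, 0.0375, 0.0233, 0, 0, 0.0375, 0.0233, 0, 0, 0.0375, 0.0233, 0, 0, 0.0375, 0.0233, 0, 0, 0.0375, 0.0233, 0, 0, 0, 0, 0, 0, 0, 0, 0, 0]}}

```text
clock: 1.9
position: [525.7, 212.3, 205.8]
ee_rot: [0.991, -0.135, -0.0, 0.0]
contact_force: [-0.3, 0.7, -0.3]
gripper_width: 85.2
grasp_force: 0.0
```

```bash
python3 - <<'E'
from h import *
print(pose())
c=get_calibration("wrist");im=get_image("wrist");np.savez("w1.npz",im=im,T=c["cam_to_world"])
cv2.imwrite("pics/w1.png",im[:,:,::-1])
print(np.array(c["cam_to_world"])[:3,3])
E
```

```text
(array([525.68341789, 212.32284081, 205.82664346]), np.float64(-0.27133046593317994))
[594.70482459 194.08907337 373.29645085]
```

View pics/w1.png

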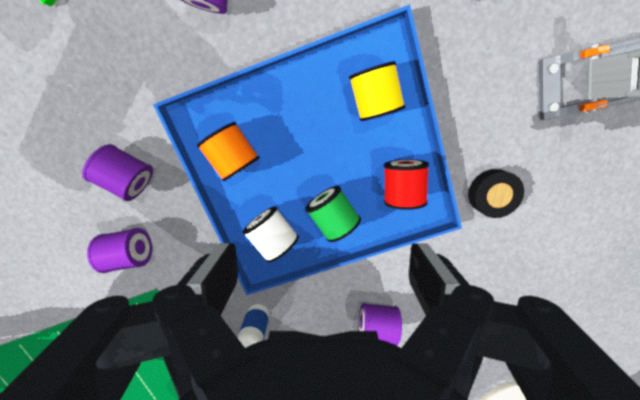

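Wrist view: yellow (378,90), orange (228,150), red (406,185), green (333,215) and white (270,233), each with black flanges at its ends. I'll get axis and centre from the wire masks.

```bash
cat >> h.py <<'E'
def spools(im,c,names=("red","orange","yellow","green","white"),box=None,zc=30.):
    out={};g=im.max(2)
    for n in names:
        b=blobs(im,n,box,300)
        if not b: continue
        a,ce,p=b[0]
        w=np.array([onz(c,q,zc+18)[:2] for q in p],np.float32)
        r=cv2.minAreaRect(w);box4=cv2.boxPoints(r);m=box4.mean(0)
        best=None
        for k in range(2):
            e=(box4[k+1]-box4[k]);L=np.linalg.norm(e);e=e/L
            dark=[]
            for s in(-1,1):
                dark.append(min(g[min(399,max(0,int(round(v)))),min(639,max(0,int(round(u))))] for u,v in[proj(c,[*(m+s*e*(L/2+d)),zc+18]) for d in(0.5,1.5,2.5,3.5,4.5)]))
            if best is None or sum(dark)<best[0]:best=(sum(dark),e,L,dark)
        e=best[1]; 
        uv=proj(c,[*m,zc+18]);lo=onz(c,uv,zc)[:2];hi=onz(c,uv,zc+20)[:2]
        nrm=np.array([-e[1],e[0]]);q=e*(e@hi)+nrm*(nrm@lo)
        out[n]=(q,np.arctan2(e[1],e[0])%np.pi)
        print(n,int(a),"uv",ce.round(0),"xy",q.round(1),"axis",round(out[n][1],3),"rect",np.round(r[1],1),"L",round(float(best[2]),1),"dark",best[3])
    return out
E
python3 - <<'E'
from h import *
d=np.load("w1.npz");c=dict(get_calibration("wrist"));c["cam_to_world"]=d["T"]
spools(d["im"],c,box=(150,0,470,290))
E
```

```text
red 1560 uv [406. 187.] xy [480.6 127. ] axis 1.326 rect [48.4 47.5] L 48.4 dark [np.uint8(136), np.uint8(133)]
orange 877 uv [235. 146.] xy [581.1 307.4] axis 1.866 rect [45.8 48.7] L 48.7 dark [np.uint8(176), np.uint8(112)]
yellow 2027 uv [377.  91.] xy [596.3 134.3] axis 1.593 rect [45.6 47.2] L 47.2 dark [np.uint8(187), np.uint8(167)]
green 1354 uv [335. 217.] xy [470.6 215.5] axis 0.325 rect [47.6 46.1] L 47.6 dark [np.uint8(75), np.uint8(44)]
white 10141 uv [352.  39.] xy [645.1 130. ] axis 0.883 rect [326.5 150.9] L 326.5 dark [np.uint8(202), np.uint8(150)]h.py:53: RuntimeWarning: overflow encountered in scalar add
  if best is None or sum(dark)<best[0]:best=(sum(dark),e,L,dark)
```

```bash
sed -i 's/dark.append(min(g\[/dark.append(min(int(g[/; s/int(round(u))))\] for u,v/int(round(u))))]) for u,v/; s/"orange":(7,16)/"orange":(6,21)/; s/h\[...,1\]<50)&(h\[...,2\]>190/h[...,1]<60)\&(h[...,2]>130/' h.py
python3 - <<'E'
from h import *
d=np.load("w1.npz");c=dict(get_calibration("wrist"));c["cam_to_world"]=d["T"]
spools(d["im"],c,["red","orange","yellow","green"],box=(150,0,470,290))
spools(d["im"],c,["white"],box=(240,200,310,265))
ims=get_image("side");ct,cs=get_calibration("top"),get_calibration("side")
it=get_image("top")
a=blobs(it,"red",(365,180,400,220))[0];b=blobs(ims,"red",(295,140,345,175))[0]
print("handle",a[1],b[1],tri(ct,a[1],cs,b[1]))
a=blobs(it,"orange",(415,180,450,230))[0];b=blobs(ims,"orange",(315,135,350,160))[0]
print("cheek",a[1],b[1],tri(ct,a[1],cs,b[1]))
w=get_calibration("wrist")
for p in((597,52),(588,104)):print("inner orange side bits",onz(w,p,16))
E
```

```text
red 1560 uv [406. 187.] xy [484.6 120.1] axis 2.897 rect [48.4 47.5] L 47.5 dark [66, 52]
orange 1776 uv [228. 151.] xy [577.9 313.8] axis 0.282 rect [45.8 48.9] L 45.8 dark [44, 50]
yellow 2027 uv [377.  91.] xy [596.3 130.6] axis 0.022 rect [45.6 47.2] L 45.6 dark [58, 62]
green 1354 uv [335. 217.] xy [470.6 215.5] axis 0.325 rect [47.6 46.1] L 47.6 dark [75, 44]
white 1402 uv [272. 237.] xy [465.1 299.8] axis 0.373 rect [46.5 52.8] L 46.5 dark [49, 47]Traceback (most recent call last):
  File "<stdin>", line 7, in <module>
IndexError: list index out of range
```

>>> {"op": "arm_command", "data": {"steps": [0, 0, 0, 0.1725, 0, 0, 0, 0.1725, 0, 0, 0, 0.1725, 0, 0, 0, 0.1725, 0, 0, 0, 0.1725, 0, 0, 0, 0.1725, 0, 0, 0, 0.1725, 0, 0, 0, 0.1725, 0, 0, 0, 0]}}

```text
clock: 3.18
position: [525.5, 213.2, 206.3]
ee_rot: [-0.68, 0.734, 0.0, 0.0]
contact_force: [-0.5, -0.1, -0.6]
gripper_width: 85.4
grasp_force: 0.0
```

```bash
python3 -c "
from h import *
go(534,-190,215,-1.65);print(read_state()['joints'].round(2))"
```

```text
shift [ 0.4014 -0.0393 -0.0087] roll 0.0027 th -1.6473
[ 0.67  0.29 -0.14 -0.   -1.15 -0.75]
```

>>> {"op": "arm_command", "data": {"steps": [0.0401, -0.0039, -0.001, 0, 0.0401, -0.0039, -0.001, 0, 0.0401, -0.0039, -0.001, 0, 0.0401, -0.0039, -0.001, 0, 0.0401, -0.0039, -0.001, 0, 0.0401, -0.0039, -0.001, 0, 0.0401, -0.0039, -0.001, 0, 0.0401, -0.0039, -0.001, 0, 0.0401, -0.0039, -0.001, 0, 0.0401, -0.0039, -0.001, 0, 0, 0, 0, 0, 0, 0, 0, 0]}}

```text
clock: 4.68
position: [532.7, -189.9, 216.1]
ee_rot: [-0.679, 0.734, 0.0, 0.0]
contact_force: [0.6, -0.1, 1.0]
gripper_width: 85.3
grasp_force: 0.0
```

```bash
python3 - <<'E'
from h import *
print(pose())
c=get_calibration("wrist");im=get_image("wrist");np.savez("w2.npz",im=im,T=c["cam_to_world"])
cv2.imwrite("pics/w2.png",im[:,:,::-1])
print(np.array(c["cam_to_world"])[:3,3])
for n in("red","orange"):
  for a,ce,p in blobs(im,n,None,60):print(n,a,ce.round(1),cv2.boxPoints(cv2.minAreaRect(p)).round(1).tolist())
E
```

```text
(array([ 532.71713154, -189.90002981,  216.12541552]), np.float64(-1.6489516745556512))
[ 527.35650416 -260.18388181  383.62226103]
red 781 [317.8 246.1] [[286.79998779296875, 240.3000030517578], [347.8999938964844, 238.6999969482422], [348.20001220703125, 251.89999389648438], [287.1000061035156, 253.60000610351562]]
orange 6104 [21.4 93.2] [[0.0, 159.0], [0.0, 0.0], [62.0, 0.0], [62.0, 159.0]]
orange 805 [313.3  82.4] [[290.0, 66.0], [337.0, 66.0], [337.0, 92.0], [290.0, 92.0]]
orange 363 [401.3 295.4] [[390.0, 286.0], [412.0, 286.0], [412.0, 305.0], [390.0, 305.0]]
orange 120 [297.5 221.2] [[294.0, 212.0], [301.0, 212.0], [301.0, 230.0], [294.0, 230.0]]
orange 85 [340.6 221.4] [[338.0, 210.0], [344.0, 210.0], [344.0, 228.0], [338.0, 228.0]]
```

View pics/w2.png

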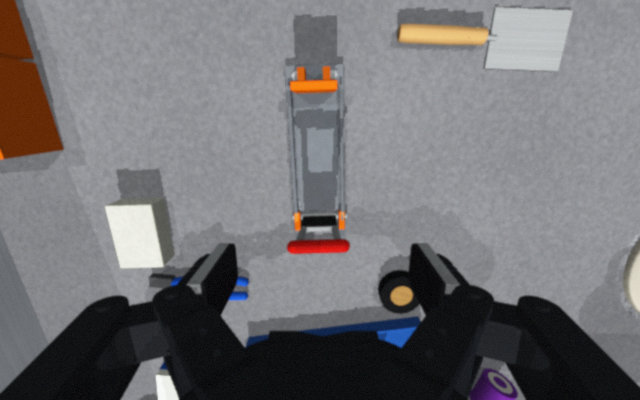

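Rack from above: cheek top edge at (314,86), red handle bar at (318,246), and orange pivot brackets at (297,221) and (341,221). I'll enlarge it to get landmarks.

```bash
python3 - <<'E'
from h import *
d=np.load("w2.npz");im=d["im"][55:305,255:380]
cv2.imwrite("pics/w2c.png",cv2.resize(im[:,:,::-1],None,fx=4,fy=2.4,interpolation=cv2.INTER_CUBIC))
w=dict(get_calibration("wrist"))
for p,z in(((317.8,246.1),106),((297.5,221.2),16),((340.6,221.4),16),((290,91.5),60),((337,91.5),60),((290,91.5),16),((337,91.5),16)):print(p,z,onz(w,p,z).round(1))
E
```

```text
(317.8, 246.1) 106 [ 543.  -123.7  106. ]
(297.5, 221.2) 16 [ 572.3 -118.4   16. ]
(340.6, 221.4) 16 [ 514.4 -113.6   16. ]
(290, 91.5) 60 [ 560.1 -280.7   60. ]
(337, 91.5) 60 [ 511.  -276.9   60. ]
(290, 91.5) 16 [ 564.5 -283.5   16. ]
(337, 91.5) 16 [ 508.8 -279.2   16. ]
```

View pics/w2c.png

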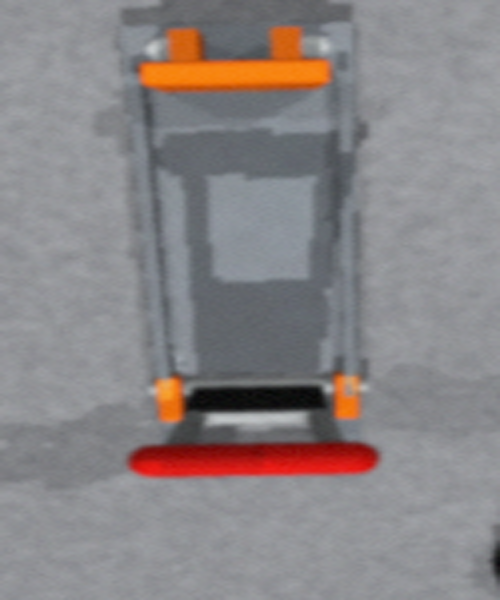

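Rack estimate: origin (539,-200), yaw -0.05; handle bar at (543,-124,106). I'll straddle the bar with the fingers, one through the window, and carry it outwards.

>>> {"op": "arm_command", "data": {"steps": [0, 0, 0, -0.178, 0, 0, 0, -0.178, 0, 0, 0, -0.178, 0, 0, 0, -0.178, 0, 0, 0, -0.178, 0, 0, 0, -0.178, 0, 0, 0, -0.178, 0, 0, 0, -0.178, 0, 0, 0, -0.178, 0, 0, 0, 0], "grip": 0.044}}

```text
clock: 5.98
position: [532.9, -189.2, 216.4]
ee_rot: [1.0, -0.024, 0.0, -0.0]
contact_force: [-0.4, 0.3, -0.0]
gripper_width: 43.9
grasp_force: 0.0
```

```bash
python3 -c "
from h import *
go(543,-124,94,-0.05);print(read_state()['gripper_width'])"
```

```text
shift [ 0.0069 -0.0656  0.1224] roll 0.0017 th -0.0483
43.87049301327594
```

>>> {"op": "arm_command", "data": {"steps": [0.0023, -0.0219, 0, 0, 0.0023, -0.0219, 0, 0, 0.0023, -0.0219, 0, 0, 0, 0, 0.03, 0, 0, 0, 0.03, 0, 0, 0, 0, 0, 0, 0, 0, 0]}}

```text
clock: 6.85
position: [543.8, -125.0, 157.5]
ee_rot: [1.0, -0.024, 0.001, 0.0]
contact_force: [0.3, 0.2, 0.7]
gripper_width: 44.0
grasp_force: 0.0
```

```bash
python3 - <<'E'
from h import *
go(543,-124,94,-0.05)
c=get_calibration("wrist");im=get_image("wrist")
cv2.imwrite("pics/w3.png",cv2.resize(im[120:400,160:480,::-1],None,fx=2,fy=2))
for a,ce,p in blobs(im,"red",None,60):print(a,ce.round(1),onz(c,ce,106).round(1))
E
```

```text
shift [-0.0009 -0.001   0.0635] roll 0.001 th -0.049
2061 [102.7 251.8] [510.9  60.  106. ]
1309 [322.4 202.6] [ 544.9 -124.1  106. ]
```

View pics/w3.png

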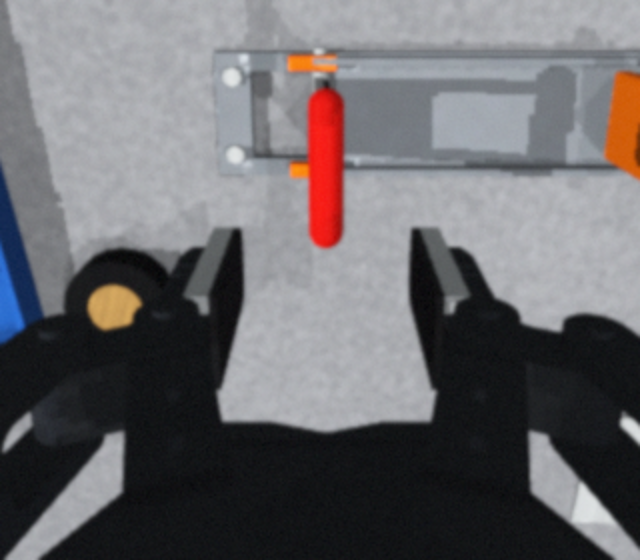

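The bar is centred between the open fingers, so I'll descend and then swing.

>>> {"op": "arm_command", "data": {"steps": [0.0005, 0, 0.016, 0, 0, 0, 0.016, 0, 0, 0, 0.016, 0, 0, 0, 0.0155, 0, 0, 0, 0, 0, 0, 0, 0, 0]}}

```text
clock: 7.65
position: [543.8, -125.2, 92.9]
ee_rot: [1.0, -0.024, 0.0, 0.0]
contact_force: [-0.6, 0.2, 0.9]
gripper_width: 44.0
grasp_force: 0.0
```

>>> {"op": "arm_command", "data": {"steps": [0, 0, 0, 0, 0, 0, 0, 0, 0, -0.016, 0.0002, 0, 0, -0.0119, 0.0017, 0, 0, -0.0125, 0.0034, 0, 0, -0.012, 0.005, 0, 0, -0.0112, 0.0065, 0, 0, -0.0103, 0.0079, 0, 0, -0.0092, 0.0092, 0, 0, -0.0074, 0.0095, 0, 0, 0, 0, 0, 0, 0, 0, 0], "grip": 0.02}}

```text
clock: 9.15
position: [548.0, -34.9, 49.4]
ee_rot: [1.0, -0.024, 0.0, 0.0]
contact_force: [1.1, 0.0, 0.1]
gripper_width: 19.7
grasp_force: 0.0
```

```bash
python3 - <<'E'
from h import *
s=read_state();print(s["contact_force"],pose(),s["gripper_width"])
for n in("top","side"):
    c=get_calibration(n);im=get_image(n)
    cv2.imwrite(f"pics/{n}1.png",im[:,:,::-1])
c=get_calibration("wrist");im=get_image("wrist");cv2.imwrite("pics/w4.png",im[:,:,::-1])
E
```

```text
[1.0634772  0.01023497 0.06567455] (array([547.97913521, -34.90992536,  49.38109946]), np.float64(-0.04885951962958282)) 19.733558917040714
```

View pics/w4.png

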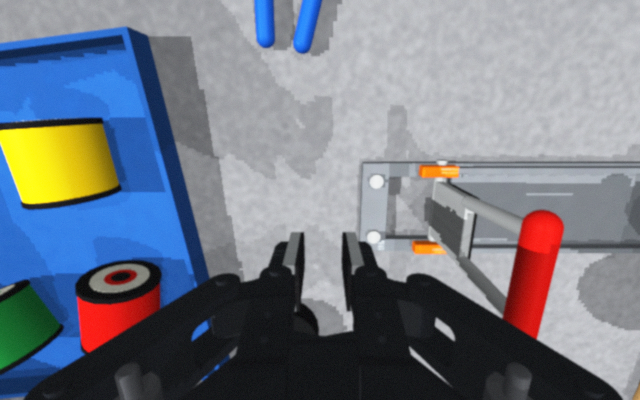

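The lever is not between the fingers: they have slid past it, and the bar is still near upright. I'll locate the bar properly.

```bash
python3 - <<'E'
from h import *
o=[]
for n,bx in(("top",(350,180,400,225)),("side",(295,140,345,190))):
    c=get_calibration(n);im=cv2.imread(f"pics/{n}1.png")[:,:,::-1]
    for a,ce,p in blobs(im,"red",bx,15,110,50):
        r=cv2.minAreaRect(p);print(n,a,ce.round(1),np.round(r[1],1))
    o.append((c,blobs(im,"red",bx,15,110,50)[0][1]))
print(tri(*o[0],*o[1]).round(1))
a,b=[cv2.imread(f"pics/{n}1.png") for n in("top","side")]
cv2.imwrite("pics/ts.png",np.hstack([cv2.resize(a[150:260,340:450],(396,396),interpolation=2),cv2.resize(b[125:215,290:380],(396,396),interpolation=2)]))
E
```

```text
top 87 [381.4 200.8] [21.  4.]
side 23 [327.7 159. ] [4. 5.]
[ 531.  -126.   103.9]
```

View pics/ts.png

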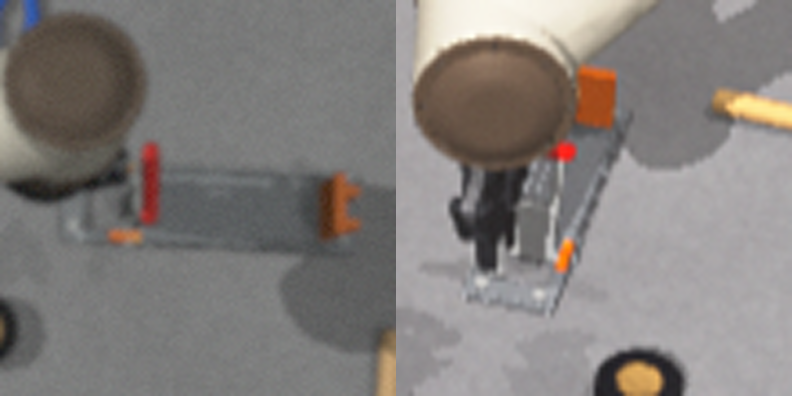

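```bash
python3 - <<'E'
from h import *
c=get_calibration("wrist");p,t=pose()
print("tcp px",proj(c,p),"grasp px",proj(c,p+[0,0,19]))
im=cv2.imread("pics/w4.png")[:,:,::-1]
a,ce,q=[b for b in blobs(im,"red",(480,150,640,400),100)][0]
r=cv2.minAreaRect(q);print(ce,r)
for z in(60,80,106,112):print(z,onz(c,(540,230),z).round(1),onz(c,ce,z).round(1))
d=np.load("w2.npz");c2=dict(c);c2["cam_to_world"]=d["T"]
# triangulate bar far end: w2 left end and w4 top end
b=blobs(d["im"],"red",None,100)[0][2]; e2=b[b[:,0]<b[:,0].min()+3].mean(0); e4=q[q[:,1]<q[:,1].min()+4].mean(0)
print(e2,e4,tri(c2,e2,c,e4))
for e in((418,172),(413,247)):print("bracket",onz(c,e,16))
E
```

```text
tcp px [323.93149417 229.44262156] grasp px [324.07148737 242.88189416]
[533.03399193 270.22859571] ((532.6439208984375, 272.9951171875), (42.1851921081543, 128.0921173095703), 12.094758033752441)
60 [ 546.  -160.8   60. ] [ 519.6 -160.8   60. ]
80 [ 555.4 -145.2   80. ] [ 532.3 -145.2   80. ]
106 [ 567.5 -124.8  106. ] [ 548.8 -124.8  106. ]
112 [ 570.3 -120.1  112. ] [ 552.6 -120.1  112. ]
[288.3158 247.1579] [541.3134  211.95523] [ 574.44010579 -124.84552283  104.75804284]
bracket [ 574.08418554 -102.55370575   16.        ]
bracket [ 516.12983972 -101.26915035   16.        ]
```

>>> {"op": "arm_command", "data": {"steps": [0, 0, 0.0, 0, 0, 0, -0.04, 0, 0, 0, -0.04, 0, 0, 0, -0.03, 0, 0, 0.03, 0, 0, 0, 0.03, 0, 0, 0, 0.0297, 0, 0, 0, 0, 0, 0, 0, 0, 0, 0], "grip": 0.044}}

```text
clock: 10.42
position: [543.4, -124.2, 159.3]
ee_rot: [1.0, -0.025, 0.0, -0.0]
contact_force: [-0.0, 0.1, 0.7]
gripper_width: 43.7
grasp_force: 0.0
```

>>> {"op": "arm_command", "data": {"steps": [0, 0, 0.016, 0, 0, 0, 0.016, 0, 0, 0, 0.016, 0, 0, 0, 0.016, 0, 0, 0, 0.008, 0, 0, 0, 0, 0]}}

```text
clock: 11.18
position: [543.1, -124.4, 86.5]
ee_rot: [1.0, -0.024, -0.001, 0.0]
contact_force: [0.5, -0.6, -0.9]
gripper_width: 44.1
grasp_force: 0.0
```

>>> {"op": "arm_command", "data": {"steps": [0, 0, 0, 0, 0, 0, 0, 0, 0, 0, 0, 0, 0, 0, 0, 0], "grip": 0.0}}

```text
clock: 11.68
position: [543.8, -124.5, 87.9]
ee_rot: [1.0, -0.024, 0.001, 0.0]
contact_force: [-0.3, -0.1, 2.1]
gripper_width: -0.2
grasp_force: 1.1
```

```bash
python3 - <<'E'
from h import *
im=get_image("wrist");print(pose(),read_state()["contact_force"])
cv2.imwrite("pics/w5.png",cv2.resize(im[100:400,160:480,::-1],None,fx=1.7,fy=1.7))
E
```

```text
(array([ 543.85664103, -124.47583597,   87.91935043]), np.float64(-0.04859815898363535)) [ 0.12955741 -1.14158012  1.82488236]
```

View pics/w5.png

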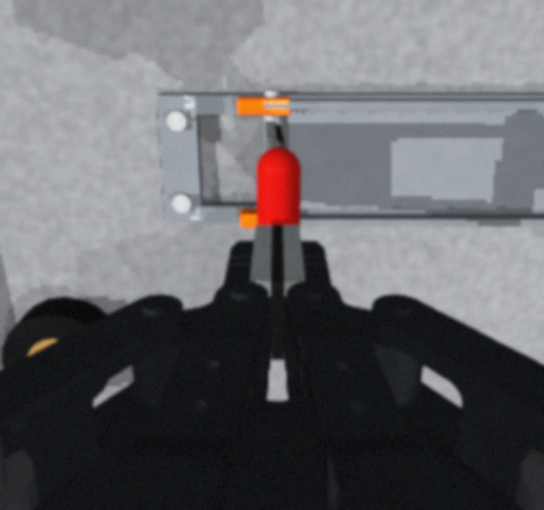

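```bash
python3 - <<'E'
from h import *
c=get_calibration("side")
for z in(49.4,65,75,85,95):print(z,proj(c,[548,-35,z]).round(1), proj(c,[548,-45,z]).round(1))
im=get_image("side")
b=cv2.imread("pics/side1.png")
cv2.imwrite("pics/s2.png",np.hstack([cv2.resize(b[140:210,280:350],(398,398),interpolation=2),cv2.resize(im[125:195,285:355,::-1],(398,398),interpolation=2)]))
p,_=pose()
for z in(88,100,113,125):print(z,proj(c,[p[0],p[1],z]).round(1))
E
```

```text
49.4 [312.4 188.7] [313.2 186.6]
65 [312.5 185. ] [313.2 182.9]
75 [312.5 182.6] [313.2 180.6]
85 [312.5 180.2] [313.3 178.1]
95 [312.5 177.8] [313.3 175.7]
88 [320.4 161.8]
100 [320.4 158.9]
113 [320.5 155.6]
125 [320.6 152.6]
```

View pics/s2.png

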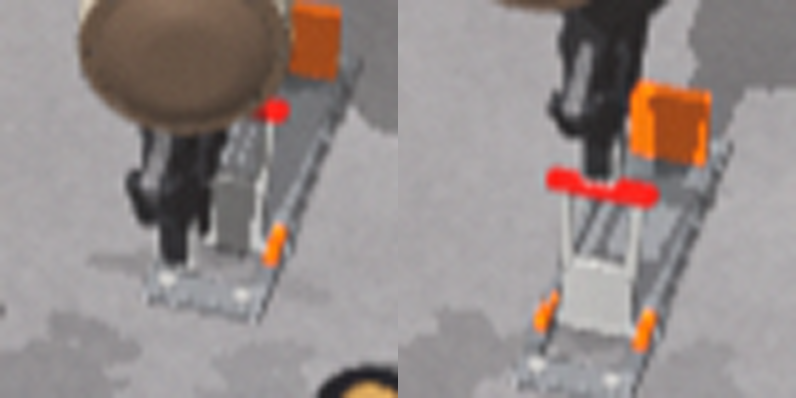

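Side view: the closed fingertips rest on top of the bar although the TCP reads z=88, so the tips end about 20–25 mm higher than the reported TCP. I'll check this by touching free table.

>>> {"op": "arm_command", "data": {"steps": [0, 0, -0.03, 0, 0, 0, -0.03, 0, 0.022, -0.025, 0, 0, 0.022, -0.025, 0, 0, 0.022, -0.025, 0, 0, 0, 0, 0.035, 0, 0, 0, 0.035, 0, 0, 0, 0.033, 0, 0, 0, 0, 0, 0, 0, 0, 0]}}

```text
clock: 13.02
position: [614.0, -52.6, 45.5]
ee_rot: [1.0, -0.024, 0.001, 0.0]
contact_force: [0.3, 0.3, -0.2]
gripper_width: 0.1
grasp_force: 0.0
```

>>> {"op": "arm_command", "data": {"steps": [0, 0, 0.004, 0, 0, 0, 0.004, 0, 0, 0, 0.004, 0, 0, 0, 0, 0]}}

```text
clock: 13.52
position: [612.7, -52.7, 32.0]
ee_rot: [1.0, -0.024, -0.0, 0.0]
contact_force: [0.4, -0.2, -0.9]
gripper_width: -0.3
grasp_force: 0.0
```

>>> {"op": "arm_command", "data": {"steps": [0, 0, 0.003, 0, 0, 0, 0.003, 0, 0, 0, 0, 0]}}

```text
clock: 13.9
position: [612.8, -52.7, 25.9]
ee_rot: [1.0, -0.024, -0.0, 0.0]
contact_force: [0.4, 0.3, 0.4]
gripper_width: 0.3
grasp_force: 0.0
```

>>> {"op": "arm_command", "data": {"steps": [0, 0, 0.003, 0, 0, 0, 0.003, 0, 0, 0, 0, 0]}}

```text
clock: 14.28
position: [612.7, -52.7, 19.9]
ee_rot: [1.0, -0.024, -0.0, 0.0]
contact_force: [-0.0, -0.1, -0.1]
gripper_width: 0.2
grasp_force: 0.0
```

>>> {"op": "arm_command", "data": {"steps": [0, 0, 0.003, 0, 0, 0, 0.003, 0, 0, 0, 0, 0]}}

```text
clock: 14.65
position: [612.7, -52.7, 13.9]
ee_rot: [1.0, -0.024, -0.0, 0.0]
contact_force: [0.1, -0.5, 0.5]
gripper_width: 0.0
grasp_force: 0.0
```

>>> {"op": "arm_command", "data": {"steps": [0, 0, 0.003, 0, 0, 0, 0.003, 0, 0, 0, 0, 0]}}

```text
clock: 15.02
position: [612.7, -52.7, 7.9]
ee_rot: [1.0, -0.024, -0.0, 0.0]
contact_force: [0.3, 1.0, -0.0]
gripper_width: -0.0
grasp_force: 0.0
```

```bash
python3 - <<'E'
from h import *
p,_=pose();c=get_calibration("wrist");im=get_image("wrist")
print(p,proj(c,p),read_state()["contact_force"])
cv2.imwrite("pics/w6.png",cv2.resize(im[100:400,160:480,::-1],None,fx=1.7,fy=1.7))
E
```

```text
[612.73569563 -52.6947189    7.92802878] [323.94567698 229.47143407] [-0.33381831 -0.57316903  0.4312689 ]
```

View pics/w6.png

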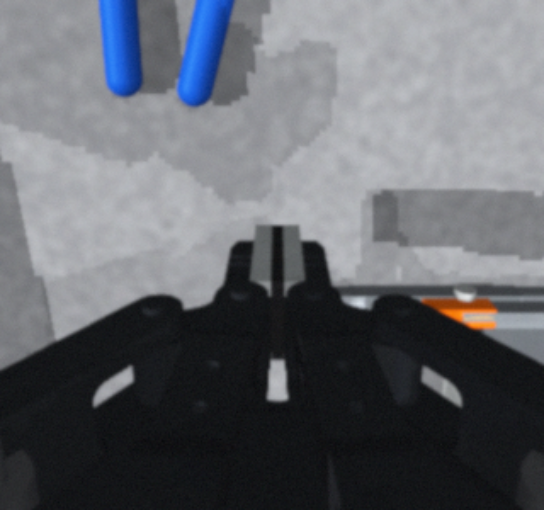

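>>> {"op": "arm_command", "data": {"steps": [0, 0, 0.003, 0, 0, 0, 0.002, 0, 0, 0, 0, 0]}}

```text
clock: 15.45
position: [612.8, -52.7, 3.1]
ee_rot: [1.0, -0.024, -0.0, 0.0]
contact_force: [0.2, 0.5, -0.4]
gripper_width: -0.0
grasp_force: 0.0
```

>>> {"op": "arm_command", "data": {"steps": [0, 0, 0.002, 0, 0, 0, 0.001, 0, 0, 0, 0, 0]}}

```text
clock: 15.82
position: [612.9, -52.7, 0.2]
ee_rot: [1.0, -0.024, -0.0, 0.0]
contact_force: [-0.6, 1.1, -0.2]
gripper_width: 0.0
grasp_force: 0.0
```

>>> {"op": "arm_command", "data": {"steps": [0, 0, 0.002, 0, 0, 0, 0.002, 0, 0, 0, 0, 0]}}

```text
clock: 16.2
position: [612.8, -52.7, -4.0]
ee_rot: [1.0, -0.024, -0.0, 0.0]
contact_force: [0.1, -0.0, -0.0]
gripper_width: -0.1
grasp_force: 0.0
```

>>> {"op": "arm_command", "data": {"steps": [0, 0, 0.002, 0, 0, 0, 0.002, 0, 0, 0, 0, 0]}}

```text
clock: 16.58
position: [612.8, -52.7, -7.9]
ee_rot: [1.0, -0.024, -0.0, 0.0]
contact_force: [-0.8, -0.6, -0.1]
gripper_width: -0.1
grasp_force: 0.0
```

>>> {"op": "arm_command", "data": {"steps": [0, 0, 0.002, 0, 0, 0, 0.002, 0, 0, 0, 0, 0]}}

```text
clock: 16.95
position: [612.8, -52.7, -12.0]
ee_rot: [1.0, -0.024, -0.0, 0.0]
contact_force: [-0.0, 0.6, 0.9]
gripper_width: 0.1
grasp_force: 0.0
```

Confirmed: the TCP reads -12 with no contact. I'll continue in small steps to find the true offset.

>>> {"op": "arm_command", "data": {"steps": [0, 0, 0.002, 0, 0, 0, 0.002, 0, 0, 0, 0, 0]}}

```text
clock: 17.32
position: [612.8, -52.7, -15.9]
ee_rot: [1.0, -0.024, -0.0, 0.0]
contact_force: [-0.1, -0.4, 0.4]
gripper_width: 0.0
grasp_force: 0.0
```

>>> {"op": "arm_command", "data": {"steps": [0, 0, 0.0015, 0, 0, 0, 0.0015, 0, 0, 0, 0, 0]}}

```text
clock: 17.7
position: [612.9, -52.7, -18.9]
ee_rot: [1.0, -0.024, -0.0, 0.0]
contact_force: [-0.4, -0.0, 0.0]
gripper_width: -0.2
grasp_force: 0.0
```

>>> {"op": "arm_command", "data": {"steps": [0, 0, 0.001, 0, 0, 0, 0.001, 0, 0, 0, 0, 0]}}

```text
clock: 18.08
position: [612.9, -52.7, -20.8]
ee_rot: [1.0, -0.024, -0.0, 0.0]
contact_force: [0.9, 0.1, 0.8]
gripper_width: -0.2
grasp_force: 0.0
```

>>> {"op": "arm_command", "data": {"steps": [0, 0, 0.001, 0, 0, 0, 0.001, 0, 0, 0, 0, 0]}}

```text
clock: 18.45
position: [612.9, -52.7, -22.8]
ee_rot: [1.0, -0.024, -0.0, 0.0]
contact_force: [0.4, -0.2, 0.1]
gripper_width: -0.7
grasp_force: 0.0
```

>>> {"op": "arm_command", "data": {"steps": [0, 0, 0.001, 0, 0, 0, 0.001, 0, 0, 0, 0, 0]}}

```text
clock: 18.82
position: [612.9, -52.7, -24.8]
ee_rot: [1.0, -0.024, -0.0, 0.0]
contact_force: [-0.0, -0.2, -0.3]
gripper_width: -0.5
grasp_force: 0.0
```

>>> {"op": "arm_command", "data": {"steps": [0, 0, 0.001, 0, 0, 0, 0.001, 0, 0, 0, 0, 0]}}

```text
clock: 19.2
position: [613.1, -52.7, -25.0]
ee_rot: [1.0, -0.024, 0.0, 0.0]
contact_force: [-3.2, 0.2, 9.8]
gripper_width: -0.1
grasp_force: 4.6
```

Real fingertips are 25 mm above the reported TCP (contact at TCP z=-25). I'll retry the lever with that correction.

>>> {"op": "arm_command", "data": {"steps": [0, 0, -0.05, 0, 0, 0, -0.05, 0, 0, 0, -0.05, 0, -0.022, 0.025, 0, 0, -0.022, 0.025, 0, 0, -0.0219, 0.0251, 0, 0, 0, 0, 0, 0, 0, 0, 0, 0], "grip": 0.044}}

```text
clock: 20.2
position: [544.1, -124.4, 123.5]
ee_rot: [1.0, -0.024, 0.0, 0.0]
contact_force: [1.3, 0.2, -1.0]
gripper_width: 44.1
grasp_force: 0.0
```

```bash
python3 -c "
from h import *
go(543.5,-124.5,64,-0.05)"
```

```text
shift [-0.0006  0.0002  0.0595] roll 0.0012 th -0.0488
```

>>> {"op": "arm_command", "data": {"steps": [0, 0, 0.015, 0, 0, 0, 0.015, 0, 0, 0, 0.015, 0, 0, 0, 0.0145, 0, 0, 0, 0, 0, 0, 0, 0, 0]}}

```text
clock: 20.95
position: [543.9, -124.5, 64.0]
ee_rot: [1.0, -0.024, 0.0, 0.0]
contact_force: [-0.5, 0.3, -0.2]
gripper_width: 44.0
grasp_force: 0.0
```

>>> {"op": "arm_command", "data": {"steps": [0, 0, 0, 0, 0, 0, 0, 0, 0, -0.016, 0.0002, 0, 0, -0.0119, 0.0017, 0, 0, -0.0125, 0.0034, 0, 0, 0, 0, 0], "grip": 0.02}}

```text
clock: 21.7
position: [545.3, -82.6, 58.0]
ee_rot: [1.0, -0.024, -0.0, -0.0]
contact_force: [0.9, -0.8, -0.0]
gripper_width: 19.6
grasp_force: 0.0
```

```bash
python3 - <<'E'
from h import *
im=get_image("top");c=get_calibration("top");s=read_state();print(pose(),s["contact_force"],s["gripper_width"])
for a,ce,p in blobs(im,"red",(330,180,400,225),15,110,50):print(a,ce,onz(c,ce,106).round(1),onz(c,ce,98).round(1))
E
```

```text
(array([545.20472356, -83.05767933,  58.00110928]), np.float64(-0.04778314624388848)) [-0.74948407  0.16401253 -0.18846141] 20.092551323093975
26 [366.5        207.76923077] [521.5 -82.7 106. ] [522.8 -83.6  98. ]
```

>>> {"op": "arm_command", "data": {"steps": [0, -0.012, 0.005, 0, 0, -0.0112, 0.0065, 0, 0, -0.0103, 0.0079, 0, 0, -0.0092, 0.0092, 0, 0, -0.009, 0.0095, 0, 0, 0, 0, 0, 0, 0, 0, 0]}}

```text
clock: 22.62
position: [547.8, -34.4, 20.2]
ee_rot: [1.0, -0.024, -0.001, 0.001]
contact_force: [2.0, -11.1, 2.1]
gripper_width: 20.1
grasp_force: 5.7
```

```bash
python3 - <<'E'
from h import *
im=get_image("wrist");c=get_calibration("wrist");s=read_state();print(pose(),s["contact_force"])
for a,ce,p in blobs(im,"red",None,60):print(a,ce,onz(c,ce,64).round(1))
go(0,0,0)
E
```

```text
(array([547.78159101, -34.32350662,  20.18248144]), np.float64(-0.048556749686570574)) [  0.69985701 -11.91493199   2.40307208]
3272 [329.97830073 258.55623472] [551.6 -37.1  64. ]
2210 [ 75.95475113 345.51085973] [507.8  96.7  64. ]
358 [ 88.90223464 302.74301676] [533.1  83.   64. ]
shift [-0.5488 -0.0077  0.0202] roll None th -0.0486
```

The lever is at its stop (~1.0 rad, 11 N on the bar). Next I back off, lift and look at the tray again.

>>> {"op": "arm_command", "data": {"steps": [0, 0.003, 0, 0, 0, 0, -0.03, 0, 0, 0, -0.05, 0, 0, 0, -0.05, 0, 0, 0, -0.05, 0, 0, 0, 0, 0.175, 0, 0, 0, 0.175, 0, 0, 0, 0.175, 0, 0, 0, 0.175, 0, 0, 0, 0.175, 0, 0, 0, 0.175, 0, 0, 0, 0.175, 0, 0, 0, 0.175, 0, 0, 0, 0.172, 0, 0, 0, 0], "grip": 0.03}}

```text
clock: 24.55
position: [547.7, -34.7, 199.7]
ee_rot: [-0.69, 0.724, 0.001, -0.0]
contact_force: [0.2, 0.1, 0.3]
gripper_width: 30.0
grasp_force: 0.0
```

```bash
python3 -c "
from h import *
go(525,190,195,-1.62)"
```

```text
shift [-0.2234  0.0333  0.0047] roll 0.0016 th -1.6184
```

>>> {"op": "arm_command", "data": {"steps": [-0.037, 0.0055, 0, 0, -0.037, 0.0055, 0, 0, -0.037, 0.0055, 0, 0, -0.037, 0.0055, 0, 0, -0.037, 0.0055, 0, 0, -0.037, 0.0055, 0.005, 0, 0, 0, 0, 0, 0, 0, 0, 0], "grip": 0.064}}

```text
clock: 25.55
position: [525.7, 187.9, 195.1]
ee_rot: [-0.69, 0.724, 0.0, -0.0]
contact_force: [0.6, 0.3, -0.3]
gripper_width: 63.9
grasp_force: 0.0
```

```bash
cat >> h.py <<'E'
def look(save=None):
    c=get_calibration("wrist");im=get_image("wrist")
    if save:cv2.imwrite(f"pics/{save}.png",im[:,:,::-1]);np.savez(save+".npz",im=im,T=c["cam_to_world"])
    # tray (blue) only
    h=cv2.cvtColor(im,cv2.COLOR_RGB2HSV);m=((h[...,0]>100)&(h[...,0]<122)&(h[...,1]>140)).astype(np.uint8)
    n,l,st,_=cv2.connectedComponentsWithStats(m);i=1+np.argmax(st[1:,4])
    hull=cv2.convexHull(np.argwhere(l==i)[:,::-1].astype(np.int32));k=np.zeros(m.shape,np.uint8);cv2.fillConvexPoly(k,hull,1)
    im2=im.copy();im2[k==0]=(0,0,255)
    r=spools(im2,c)
    return im,c,r
E
python3 - <<'E'
from h import *
im,c,r=look("w7");print(pose())
E
```

```text
red 1982 uv [359. 111.] xy [484.6 120.6] axis 2.932 rect [46.2 45.8] L 45.8 dark [51, 45]
orange 425 uv [276. 284.] xy [593.6 338.9] axis 3.106 rect [37.1 33.5] L 33.5 dark [33, 255]
yellow 1944 uv [252. 126.] xy [596.5 131.2] axis 0.029 rect [47.3 46.6] L 47.3 dark [41, 52]
green 1604 uv [371. 193.] xy [470.6 215.7] axis 0.321 rect [45.  47.8] L 45.0 dark [48, 66]
white 1211 uv [371. 257.] xy [467.6 300.8] axis 0.272 rect [40.6 57.2] L 40.6 dark [20, 66]
(array([525.87616147, 187.44452251, 195.28935172]), np.float64(-1.6200047830856592))
```

View pics/w7.png

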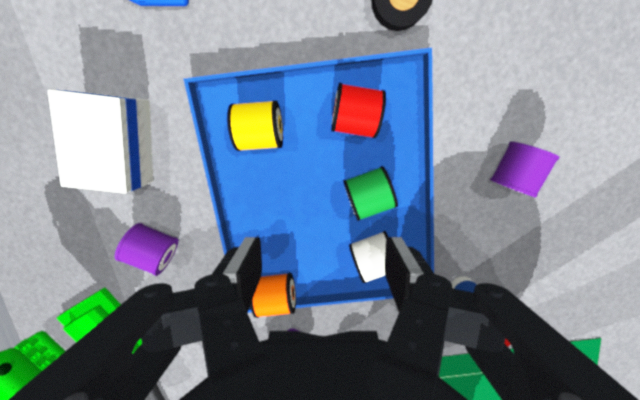

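Wrist view: red (359,111), yellow (252,126) and green (371,193) are clear; white (370,257) is partly hidden by a finger, and orange (272,295) seems to have shifted. I'll take red first.

```bash
python3 -c "
from h import *
go(484.6,120.5,50,-1.79)"
```

```text
shift [0.0689 0.0379 0.1453] roll 0.17 th -1.62
```

>>> {"op": "arm_command", "data": {"steps": [0, 0, 0, 0.085, 0, 0, 0, 0.085, 0, 0, 0, 0]}}

```text
clock: 25.98
position: [526.1, 186.9, 195.6]
ee_rot: [-0.625, 0.78, 0.0, 0.0]
contact_force: [0.3, 0.5, -0.8]
gripper_width: 64.0
grasp_force: 0.0
```

```bash
python3 -c "
from h import *
go(484.6,120.5,50,-1.79)"
```

```text
shift [0.0739 0.0261 0.1456] roll -0.0007 th -1.7907
```

>>> {"op": "arm_command", "data": {"steps": [0.0246, 0.0087, 0.02, 0, 0.0246, 0.0087, 0.03, 0, 0.0247, 0.0087, 0.03, 0, 0, 0, 0.0335, 0, 0, 0, 0.0321, 0, 0, 0, 0, 0, 0, 0, 0, 0]}}

```text
clock: 26.85
position: [485.5, 121.7, 51.0]
ee_rot: [-0.626, 0.78, -0.0, 0.001]
contact_force: [0.4, -0.7, 0.0]
gripper_width: 64.0
grasp_force: 0.0
```

```bash
python3 - <<'E'
from h import *
go(484.6,120.5,-11,-1.79)
c=get_calibration("wrist");im=get_image("wrist");cv2.imwrite("pics/w8.png",im[:,:,::-1])
for a,ce,p in blobs(im,"red",(180,60,460,400),300):
    r=cv2.minAreaRect(p);print(a,ce.round(1),onz(c,ce,50).round(1),r,np.ptp(p,axis=0),p.min(0))
g=im.max(2)
E
```

```text
shift [0.0014 0.0006 0.062 ] roll 0.0001 th -1.7899
5053 [322.6 215.1] [483.6 113.6  50. ] ((322.9999694824219, 214.99996948242188), (71.99998474121094, 71.99998474121094), -0.0) [72. 72.] [287. 179.]
```

View pics/w8.png

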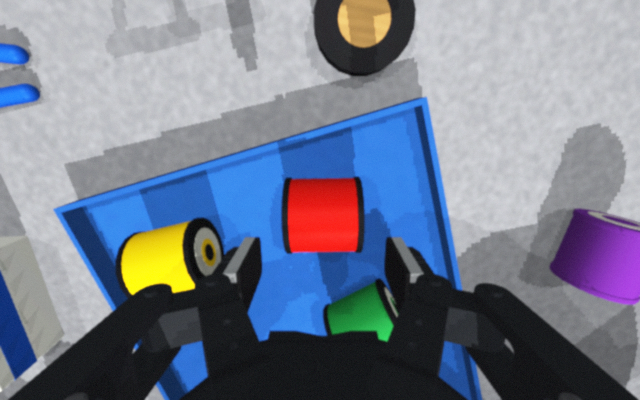

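Red sits square between the fingers (centre at column 323). Descend and grip.

>>> {"op": "arm_command", "data": {"steps": [0.0014, 0, 0.02, 0, 0, 0, 0.02, 0, 0, 0, 0.022, 0, 0, 0, 0, 0, 0, 0, 0, 0]}}

```text
clock: 27.52
position: [485.2, 120.7, -10.8]
ee_rot: [-0.625, 0.78, -0.0, 0.001]
contact_force: [0.1, 0.9, -0.6]
gripper_width: 64.1
grasp_force: 0.0
```

>>> {"op": "arm_command", "data": {"steps": [0, 0, 0, 0, 0, 0, 0, 0, 0, 0, 0, 0, 0, 0, 0, 0], "grip": 0.03}}

```text
clock: 28.02
position: [485.2, 120.7, -10.6]
ee_rot: [-0.625, 0.78, -0.0, 0.001]
contact_force: [-0.6, -0.3, 7.3]
gripper_width: 49.3
grasp_force: 61.6
```

>>> {"op": "arm_command", "data": {"steps": [0, 0, -0.03, 0, 0, 0, -0.05, 0, 0, 0, -0.05, 0, 0, 0, 0, 0]}}

```text
clock: 28.52
position: [486.7, 121.6, 122.3]
ee_rot: [-0.625, 0.78, -0.001, 0.005]
contact_force: [-0.0, -0.4, -1.9]
gripper_width: 49.1
grasp_force: 62.4
```

```bash
cat >> h.py <<'E'
O=np.array([539.,-202.]);PSI=-0.05
def rk(x,y):return O+x*np.array([np.cos(PSI),np.sin(PSI)])+y*np.array([-np.sin(PSI),np.cos(PSI)])
E
python3 - <<'E'
from h import *
for p in((0,-51),(0,0),(0,52)):print(rk(*p))
go(*rk(0,-51),110,-1.6208)
E
```

```text
[ 536.45106237 -252.93626328]
[ 539. -202.]
[ 541.5989168  -150.06498646]
shift [ 0.3547 -0.1301  0.0123] roll -0.1694 th -1.7902
```

>>> {"op": "arm_command", "data": {"steps": [0, 0, 0, -0.085, 0, 0, 0, -0.085, 0, 0, 0, 0]}}

```text
clock: 28.9
position: [483.3, 119.8, 116.9]
ee_rot: [-0.689, 0.725, 0.0, -0.001]
contact_force: [0.0, -0.7, -1.6]
gripper_width: 49.5
grasp_force: 62.2
```

```bash
python3 - <<'E'
from h import *
go(*rk(0,-49),90,-1.6208)
E
```

```text
shift [ 0.3675 -0.0723  0.0269] roll -0.0014 th -1.6222
```

>>> {"op": "arm_command", "data": {"steps": [0.0367, -0.0072, 0, 0, 0.0367, -0.0072, 0, 0, 0.0367, -0.0072, 0, 0, 0.0367, -0.0072, 0, 0, 0.0367, -0.0072, 0, 0, 0.0367, -0.0072, 0, 0, 0.0367, -0.0072, 0, 0, 0.0367, -0.0072, 0, 0, 0.0367, -0.0072, 0, 0, 0.0367, -0.0072, 0, 0, 0, 0, 0.027, 0, 0, 0, 0, 0, 0, 0, 0, 0]}}

```text
clock: 30.52
position: [537.9, -249.9, 91.1]
ee_rot: [-0.689, 0.725, -0.0, -0.0]
contact_force: [-0.1, 0.6, -1.5]
gripper_width: 49.4
grasp_force: 62.4
```

```bash
python3 - <<'E'
from h import *
go(*rk(0,-49),-6.5,-1.6208)
c=get_calibration("wrist");im=get_image("wrist");cv2.imwrite("pics/w9.png",im[:,:,::-1])
b=blobs(im,"red",(180,60,460,400),200)[0];print("spool col",b[1])
o=blobs(im,"orange",(180,0,460,250),100)
for a,ce,p in o:print("orange",a,ce.round(1),p.min(0),p.max(0))
E
```

```text
shift [0.0011 0.0013 0.0976] roll 0.0002 th -1.6206
spool col [322.59913555 263.31074122]
orange 1958 [324.2 153.2] [289. 128.] [360. 169.]
```

View pics/w9.png

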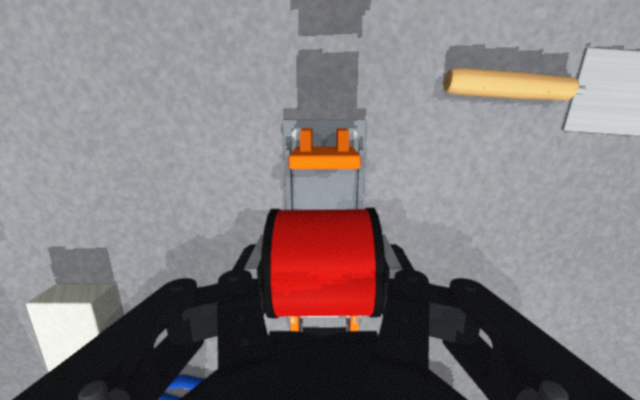

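```bash
python3 - <<'E'
from h import *
c=get_calibration("wrist");print(onz(c,(324.5,168.5),60).round(1),onz(c,(324.5,168.5),16).round(1),"exp face",rk(0,-78).round(1), pose()[0].round(1),"spool y",onz(c,(322.6,263.3),130))
E
```

```text
[ 535.6 -281.1   60. ] [ 535.7 -272.4   16. ] exp face [ 535.1 -279.9] [ 538.3 -249.8   91.6] spool y [ 538.43455598 -247.23057125  130.        ]
```

>>> {"op": "arm_command", "data": {"steps": [0.0005, 0.0008, 0.025, 0, 0, 0, 0.025, 0, 0, 0, 0.025, 0, 0, 0, 0.012, 0, 0, 0, 0.004, 0, 0, 0, 0, 0, 0, 0, 0, 0]}}

```text
clock: 31.45
position: [537.6, -250.6, 0.8]
ee_rot: [-0.689, 0.724, -0.001, 0.001]
contact_force: [-0.6, 0.7, -1.2]
gripper_width: 49.5
grasp_force: 65.2
```

>>> {"op": "arm_command", "data": {"steps": [0, 0, 0.002, 0, 0, 0, 0.002, 0, 0, 0, 0, 0]}}

```text
clock: 31.82
position: [536.7, -250.5, -4.4]
ee_rot: [-0.689, 0.725, 0.0, -0.0]
contact_force: [0.3, 0.7, -0.6]
gripper_width: 49.1
grasp_force: 65.2
```

>>> {"op": "arm_command", "data": {"steps": [0, 0, 0.0015, 0, 0, 0, 0.0005, 0, 0, 0, 0, 0]}}

```text
clock: 32.2
position: [536.8, -250.5, -6.3]
ee_rot: [-0.689, 0.725, 0.0, -0.0]
contact_force: [0.1, 0.2, -1.8]
gripper_width: 49.4
grasp_force: 65.2
```

>>> {"op": "arm_command", "data": {"steps": [0, 0, 0.001, 0, 0, 0, 0, 0]}}

```text
clock: 32.45
position: [537.0, -250.5, -6.6]
ee_rot: [-0.689, 0.724, -0.0, 0.0]
contact_force: [-0.9, 1.1, 2.8]
gripper_width: 49.4
grasp_force: 66.0
```

>>> {"op": "arm_command", "data": {"steps": [0, 0, 0, 0, 0, 0, 0, 0, 0, 0, 0, 0, 0, 0, -0.02, 0, 0, 0, -0.04, 0, 0, 0, -0.05, 0, 0, 0, 0, 0], "grip": 0.064}}

```text
clock: 33.33
position: [540.0, -251.3, 107.6]
ee_rot: [-0.69, 0.724, -0.004, 0.003]
contact_force: [-0.0, 0.4, 0.0]
gripper_width: 64.2
grasp_force: 0.0
```

```bash
cat >> h.py <<'E'
def inrack(names,box=(180,60,460,400),zc=34.):
    "spools seen in rack frame"
    c=get_calibration("wrist");im=get_image("wrist");cv2.imwrite("pics/last.png",im[:,:,::-1])
    r=spools(im,c,names,box,zc)
    Rm=np.array([[np.cos(PSI),np.sin(PSI)],[-np.sin(PSI),np.cos(PSI)]])
    for n,(q,a) in r.items():print(" ",n,"rack xy",(Rm@(q-O)).round(1),"yaw err",round((a-PSI+np.pi/2)%np.pi-np.pi/2,3))
    return r
E
python3 - <<'E'
from h import *
inrack(["red"])
go(540,100,170,-1.549)
E
```

```text
red 3133 uv [327. 196.] xy [ 536.8 -249.3] axis 3.097 rect [47.5 44.8] L 44.8 dark [27, 29]
  red rack xy [  0.2 -47.3] yaw err 0.006
shift [-0.3503  0.0157 -0.0651] roll -0.0718 th -1.6208
```

```bash
python3 - <<'E'
from h import *
go(596.5,125,110,-1.545)
E
```

```text
shift [-0.3781 -0.0395 -0.0051] roll -0.0758 th -1.6208
```

>>> {"op": "arm_command", "data": {"steps": [-0.0378, -0.0039, -0.0005, 0, -0.0378, -0.0039, -0.0005, 0, -0.0378, -0.0039, -0.0005, 0, -0.0378, -0.0039, -0.0005, 0, -0.0378, -0.0039, -0.0005, 0, -0.0378, -0.0039, -0.0005, 0, -0.0378, -0.0039, -0.0005, 0, -0.0378, -0.0039, -0.0005, 0, -0.0378, -0.0039, -0.0005, 0, -0.0378, -0.0039, -0.0005, 0, 0, 0, 0, -0.076, 0, 0, 0, 0, 0, 0, 0, 0]}}

```text
clock: 35.0
position: [594.2, 124.5, 106.9]
ee_rot: [0.716, -0.698, -0.0, 0.001]
contact_force: [-0.6, 0.8, -0.0]
gripper_width: 64.3
grasp_force: 0.0
```

```bash
python3 - <<'E'
from h import *
im,c,r=look()
q,a=r["yellow"];th=(a+np.pi/2+np.pi)%np.pi-np.pi
if th>-.05:th-=np.pi
go(*q,-10.6,th)
E
```

```text
yellow 3074 uv [320. 201.] xy [596.2 131.8] axis 0.024 rect [44.9 47.8] L 44.9 dark [35, 38]
green 813 uv [459. 276.] xy [460.8 200.2] axis 0.863 rect [24.6 42.8] L 24.6 dark [20, 19]
shift [-0.0073 -0.0021  0.1178] roll 0.0 th -1.5463
```

>>> {"op": "arm_command", "data": {"steps": [-0.0037, -0.0011, 0.025, 0, -0.0036, -0.001, 0.025, 0, 0, 0, 0.025, 0, 0, 0, 0.025, 0, 0, 0, 0.0175, 0, 0, 0, 0, 0, 0, 0, 0, 0]}}

```text
clock: 35.92
position: [597.4, 132.6, -8.8]
ee_rot: [0.716, -0.698, 0.0, -0.001]
contact_force: [-0.1, -0.1, -0.1]
gripper_width: 64.0
grasp_force: 0.0
```

>>> {"op": "arm_command", "data": {"steps": [0, 0, 0, 0, 0, 0, 0, 0, 0, 0, 0, 0, 0, 0, 0, 0], "grip": 0.03}}

```text
clock: 36.42
position: [597.6, 132.9, -8.3]
ee_rot: [0.716, -0.698, 0.001, -0.001]
contact_force: [-0.8, -0.3, 5.9]
gripper_width: 49.8
grasp_force: 62.7
```

>>> {"op": "arm_command", "data": {"steps": [0, 0, -0.03, 0, 0, 0, -0.05, 0, 0, 0, -0.05, 0, 0, 0, 0, 0.076, 0, 0, 0, 0]}}

```text
clock: 37.05
position: [595.7, 132.3, 120.0]
ee_rot: [-0.689, 0.724, 0.001, -0.0]
contact_force: [-0.2, 0.5, -2.7]
gripper_width: 49.5
grasp_force: 62.7
```

```bash
python3 - <<'E'
from h import *
go(*rk(0,7),90,-1.6208)
E
```

```text
shift [0.3297 0.04   0.03  ] roll 0.0002 th -1.6206
```

>>> {"op": "arm_command", "data": {"steps": [0.0366, 0.0044, 0, 0, 0.0366, 0.0044, 0, 0, 0.0366, 0.0044, 0, 0, 0.0366, 0.0044, 0, 0, 0.0366, 0.0044, 0, 0, 0.0366, 0.0044, 0, 0, 0.0366, 0.0044, 0, 0, 0.0366, 0.0044, 0, 0, 0.0369, 0.0048, 0, 0, 0, 0, 0.03, 0, 0, 0, 0, 0, 0, 0, 0, 0]}}

```text
clock: 38.55
position: [540.3, -194.6, 90.3]
ee_rot: [-0.69, 0.724, 0.0, -0.0]
contact_force: [1.0, -0.1, -1.1]
gripper_width: 49.3
grasp_force: 62.7
```

```bash
python3 - <<'E'
from h import *
go(*rk(0.3,7),-4,-1.6208);inrack(["red"],(180,60,460,230))
E
```

```text
shift [0.0004 0.0006 0.0943] roll 0.0014 th -1.6194
red 4325 uv [324. 129.] xy [ 536.8 -250.3] axis 3.094 rect [45.9 44.7] L 44.7 dark [23, 19]
  red rack xy [  0.2 -48.4] yaw err 0.002
```

>>> {"op": "arm_command", "data": {"steps": [0.0004, 0.0006, 0.025, 0, 0, 0, 0.025, 0, 0, 0, 0.025, 0, 0, 0, 0.012, 0, 0, 0, 0.004, 0, 0, 0, 0, 0, 0, 0, 0, 0]}}

```text
clock: 39.48
position: [540.4, -195.3, 0.3]
ee_rot: [-0.689, 0.724, -0.001, 0.001]
contact_force: [0.2, -0.1, -2.0]
gripper_width: 49.2
grasp_force: 62.7
```

>>> {"op": "arm_command", "data": {"steps": [0, 0, 0.0015, 0, 0, 0, 0.001, 0, 0, 0, 0, 0]}}

```text
clock: 39.85
position: [539.5, -195.2, -3.2]
ee_rot: [-0.689, 0.725, 0.0, -0.0]
contact_force: [0.3, -0.1, -1.2]
gripper_width: 49.3
grasp_force: 62.7
```

>>> {"op": "arm_command", "data": {"steps": [0, 0, 0.001, 0, 0, 0, 0.0005, 0, 0, 0, 0, 0]}}

```text
clock: 40.22
position: [539.6, -195.3, -4.3]
ee_rot: [-0.689, 0.724, -0.0, 0.0]
contact_force: [-1.3, 0.7, 2.4]
gripper_width: 49.5
grasp_force: 63.2
```

>>> {"op": "arm_command", "data": {"steps": [0, 0, 0, 0, 0, 0, 0, 0, 0, 0, 0, 0, 0, 0, -0.02, 0, 0, 0, -0.04, 0, 0, 0, -0.05, 0, 0, 0, 0, 0], "grip": 0.064}}

```text
clock: 41.1
position: [542.8, -195.8, 110.0]
ee_rot: [-0.689, 0.724, -0.004, 0.003]
contact_force: [0.2, 0.5, -0.5]
gripper_width: 64.0
grasp_force: 0.0
```

```bash
python3 - <<'E'
from h import *
inrack(["red","yellow"],(180,20,460,330))
go(470.6,210,110,-1.248)
E
```

```text
red 3665 uv [328. 129.] xy [ 537.1 -250.3] axis 3.119 rect [46.8 44.7] L 44.7 dark [29, 29]
yellow 3164 uv [328. 193.] xy [ 539.4 -196.5] axis 3.097 rect [47.7 45. ] L 45.0 dark [31, 31]
  red rack xy [  0.5 -48.3] yaw err 0.028
  yellow rack xy [0.2 5.5] yaw err 0.006
shift [-0.4013  0.0904 -0.0026] roll -0.3728 th -1.6208
```

>>> {"op": "arm_command", "data": {"steps": [-0.0365, 0.0082, 0, 0, -0.0365, 0.0082, 0, 0, -0.0365, 0.0082, 0, 0, -0.0365, 0.0082, 0, 0, -0.0365, 0.0082, 0, 0, -0.0365, 0.0082, 0, 0, -0.0365, 0.0082, 0, 0, -0.0365, 0.0082, 0, 0, -0.0365, 0.0082, 0, 0, -0.0365, 0.0082, 0, 0, -0.0365, 0.0082, 0, 0, 0, 0, 0, -0.186, 0, 0, 0, -0.186, 0, 0, 0, 0, 0, 0, 0, 0]}}

```text
clock: 43.02
position: [469.2, 209.9, 104.6]
ee_rot: [0.81, -0.586, -0.0, 0.001]
contact_force: [-0.2, -0.0, -0.3]
gripper_width: 64.2
grasp_force: 0.0
```

```bash
cat >> h.py <<'E'
def grasp(n,z=-9):
    im,c,r=look()
    q,a=r[n];th=(a+np.pi/2)%np.pi-np.pi
    go(*q,z,th)
E
python3 - <<'E'
from h import *
grasp("green")
E
```

```text
orange 1834 uv [137. 277.] xy [614.  336.5] axis 2.354 rect [73.1 34.3] L 34.3 dark [31, 33]
green 3032 uv [318. 200.] xy [471.1 215.9] axis 0.319 rect [44.8 46.3] L 44.8 dark [48, 46]
white 2717 uv [294. 283.] xy [465.8 300.6] axis 0.352 rect [45.1 55.5] L 45.1 dark [31, 46]
shift [-0.005  -0.0036  0.1138] roll 0.0004 th -1.2512
```

>>> {"op": "arm_command", "data": {"steps": [-0.0025, -0.0018, 0.025, 0, -0.0025, -0.0018, 0.025, 0, 0, 0, 0.025, 0, 0, 0, 0.025, 0, 0, 0, 0.0138, 0, 0, 0, 0, 0, 0, 0, 0, 0]}}

```text
clock: 43.95
position: [472.0, 216.6, -7.7]
ee_rot: [0.811, -0.585, 0.0, -0.001]
contact_force: [-0.7, -0.5, -0.5]
gripper_width: 63.9
grasp_force: 0.0
```

>>> {"op": "arm_command", "data": {"steps": [0, 0, 0, 0, 0, 0, 0, 0, 0, 0, 0, 0, 0, 0, 0, 0], "grip": 0.03}}

```text
clock: 44.45
position: [472.0, 216.7, -7.4]
ee_rot: [0.811, -0.584, 0.0, -0.001]
contact_force: [-1.3, -0.8, 7.2]
gripper_width: 49.2
grasp_force: 62.4
```

>>> {"op": "arm_command", "data": {"steps": [0, 0, -0.03, 0, 0, 0, -0.05, 0, 0, 0, -0.05, 0, 0, 0, 0, 0.185, 0, 0, 0, 0.185, 0, 0, 0, 0]}}

```text
clock: 45.2
position: [470.8, 215.9, 121.2]
ee_rot: [-0.691, 0.723, 0.0, -0.0]
contact_force: [0.1, -0.5, -2.1]
gripper_width: 49.3
grasp_force: 63.0
```

```bash
python3 - <<'E'
from h import *
go(*rk(0.3,61),90,-1.6208)
E
```

```text
shift [ 0.3533 -0.0879  0.0312] roll 0.0038 th -1.617
```

>>> {"op": "arm_command", "data": {"steps": [0.0353, -0.0088, 0, 0, 0.0353, -0.0088, 0, 0, 0.0353, -0.0088, 0, 0, 0.0353, -0.0088, 0, 0, 0.0353, -0.0088, 0, 0, 0.0353, -0.0088, 0, 0, 0.0353, -0.0088, 0, 0, 0.0353, -0.0088, 0, 0, 0.0353, -0.0088, 0, 0, 0.0356, -0.0087, 0, 0.0038, 0, 0, 0.03, 0, 0, 0, 0, 0, 0, 0, 0, 0]}}

```text
clock: 46.82
position: [542.6, -140.8, 92.0]
ee_rot: [-0.689, 0.724, -0.0, -0.0]
contact_force: [0.1, -0.5, -1.5]
gripper_width: 49.2
grasp_force: 62.8
```

```bash
python3 - <<'E'
from h import *
go(*rk(0.3,61),0,-1.6208);inrack(["red","yellow"],(180,0,460,230))
E
```

```text
shift [0.0003 0.0002 0.092 ] roll 0.0004 th -1.6204
red 5284 uv [323.  48.] xy [ 537.1 -251.3] axis 3.114 rect [46.7 44. ] L 44.0 dark [22, 24]
yellow 4289 uv [323. 128.] xy [ 539.5 -196.8] axis 3.093 rect [45.5 44.9] L 44.9 dark [26, 27]
  red rack xy [  0.5 -49.3] yaw err 0.022
  yellow rack xy [0.2 5.3] yaw err 0.001
```

>>> {"op": "arm_command", "data": {"steps": [0.0003, 0.0002, 0.025, 0, 0, 0, 0.025, 0, 0, 0, 0.025, 0, 0, 0, 0.014, 0, 0, 0, 0.004, 0, 0, 0, 0, 0, 0, 0, 0, 0]}}

```text
clock: 47.75
position: [542.8, -141.2, -0.5]
ee_rot: [-0.689, 0.725, -0.001, 0.001]
contact_force: [-0.4, -0.3, -0.8]
gripper_width: 49.3
grasp_force: 62.9
```

>>> {"op": "arm_command", "data": {"steps": [0, 0, 0.0015, 0, 0, 0, 0.0015, 0, 0, 0, 0, 0]}}

```text
clock: 48.12
position: [542.3, -141.3, -3.3]
ee_rot: [-0.689, 0.725, -0.0, 0.0]
contact_force: [-2.2, 0.7, 4.6]
gripper_width: 49.2
grasp_force: 63.8
```

>>> {"op": "arm_command", "data": {"steps": [0, 0, 0, 0, 0, 0, 0, 0, 0, 0, 0, 0, 0, 0, -0.02, 0, 0, 0, -0.04, 0, 0, 0, -0.05, 0, 0, 0, 0, 0], "grip": 0.064}}

```text
clock: 49.0
position: [545.2, -141.4, 110.0]
ee_rot: [-0.689, 0.725, -0.004, 0.003]
contact_force: [0.7, 0.0, -0.9]
gripper_width: 64.2
grasp_force: 0.0
```

```bash
python3 - <<'E'
from h import *
inrack(["red","yellow","green"],(180,0,460,330))
E
```

```text
red 4509 uv [328.  54.] xy [ 537.  -251.2] axis 3.114 rect [47.  44.7] L 44.7 dark [33, 32]
yellow 3687 uv [327. 128.] xy [ 539.4 -196.7] axis 3.093 rect [45.8 45. ] L 45.0 dark [30, 27]
green 3100 uv [327. 194.] xy [ 542.3 -141.2] axis 3.095 rect [47.8 44.3] L 44.3 dark [35, 32]
  red rack xy [  0.5 -49.2] yaw err 0.022
  yellow rack xy [0.1 5.3] yaw err 0.001
  green rack xy [ 0.3 60.9] yaw err 0.004
```

>>> {"op": "arm_command", "data": {"steps": [0, 0, 0, -0.1745, 0, 0, 0, -0.1745, 0, 0, 0, -0.1745, 0, 0, 0, -0.1745, 0, 0, 0, -0.1745, 0, 0, 0, -0.1745, 0, 0, 0, -0.1745, 0, 0, 0, -0.1745, 0, 0, 0, -0.175, 0, 0, 0, 0], "grip": 0.044}}

```text
clock: 50.3
position: [541.1, -141.2, 104.1]
ee_rot: [1.0, -0.027, -0.001, -0.0]
contact_force: [0.1, -0.0, 0.2]
gripper_width: 43.9
grasp_force: 0.0
```

```bash
python3 - <<'E'
from h import *
print(rk(0,165.5));go(*rk(0,165.5),18,-0.05)
E
```

```text
[547.27155251 -36.7068319 ]
shift [ 0.0006 -0.1046  0.0861] roll -0.0039 th -0.0539
```

>>> {"op": "arm_command", "data": {"steps": [0, -0.035, 0, -0.0039, 0, -0.035, 0, 0, 0, -0.0346, 0, 0, 0, 0, 0, 0, 0, 0, 0.02, 0, 0, 0, 0.02, 0, 0, 0, 0.02, 0, 0, 0, 0.02, 0, 0, 0, 0.006, 0, 0, 0, 0, 0]}}

```text
clock: 51.55
position: [546.9, -37.3, 19.2]
ee_rot: [1.0, -0.024, -0.0, 0.0]
contact_force: [0.4, 0.0, 0.8]
gripper_width: 44.1
grasp_force: 0.0
```

```bash
python3 - <<'E'
from h import *
im=get_image("wrist");c=get_calibration("wrist");print(read_state()["contact_force"].round(1))
for a,ce,p in blobs(im,"red",(180,60,460,400),100):print(a,ce,onz(c,ce,62).round(1))
go(*rk(0,165.5),18,-0.05)
E
```

```text
[-0.  -0.   0.1]
3307 [323.65043846 258.23858482] [550.6 -36.9  62. ]
shift [-0.0002 -0.0004  0.0018] roll 0.0014 th -0.0486
```

>>> {"op": "arm_command", "data": {"steps": [0, 0, 0, 0, 0, 0, 0, 0, 0, 0.0107, -0.0105, 0, 0, 0.009, -0.0093, 0, 0, 0.0101, -0.0082, 0, 0, 0.0111, -0.0067, 0, 0, 0.006, -0.0026, 0, 0, 0.0059, -0.0026, 0, 0, 0.0063, -0.0019, 0, 0, 0.0062, -0.0018, 0, 0, 0.004, -0.0007, 0, 0, 0.004, -0.0006, 0, 0, 0.0038, -0.0006, 0, 0, 0, 0, 0, 0, 0, 0, 0], "grip": 0.02}}

```text
clock: 53.48
position: [542.2, -114.3, 64.3]
ee_rot: [1.0, -0.024, -0.001, 0.0]
contact_force: [0.4, -0.7, -0.2]
gripper_width: 19.9
grasp_force: 0.0
```

```bash
python3 - <<'E'
from h import *
im=get_image("wrist");c=get_calibration("wrist");print(read_state()["contact_force"].round(1),pose(),rk(0,82))
for a,ce,p in blobs(im,"red",(180,60,460,400),100)[:1]:print(a,ce,onz(c,ce,106).round(1))
E
```

```text
[ 0.5  0.  -1. ] (array([ 542.28626812, -114.17348799,   64.31558177]), np.float64(-0.048030355019418686)) [ 543.09829188 -120.10247865]
3446 [316.41961695 256.47968659] [ 546.4 -110.6  106. ]
```

>>> {"op": "arm_command", "data": {"steps": [0, 0.002, 0, 0, 0, 0.002, 0, 0, 0, 0.002, 0, 0, 0, 0, 0, 0, 0, 0, 0, 0]}}

```text
clock: 54.15
position: [543.0, -119.9, 64.9]
ee_rot: [1.0, -0.024, -0.0, 0.0]
contact_force: [-1.6, 1.4, 0.0]
gripper_width: 20.3
grasp_force: 0.8
```

>>> {"op": "arm_command", "data": {"steps": [0, 0.001, 0, 0, 0, 0.001, 0, 0, 0, 0, 0, 0]}}

```text
clock: 54.52
position: [543.0, -121.8, 65.0]
ee_rot: [1.0, -0.024, -0.0, 0.0]
contact_force: [-1.3, 2.6, 1.8]
gripper_width: 20.0
grasp_force: 1.2
```

>>> {"op": "arm_command", "data": {"steps": [0, 0.001, 0, 0, 0, 0.001, 0, 0, 0, 0, 0, 0]}}

```text
clock: 54.9
position: [543.1, -123.8, 65.1]
ee_rot: [1.0, -0.024, 0.0, 0.0]
contact_force: [-1.3, 2.0, 1.3]
gripper_width: 20.2
grasp_force: 1.3
```

>>> {"op": "arm_command", "data": {"steps": [0, 0.001, 0, 0, 0, 0.001, 0, 0, 0, 0, 0, 0]}}

```text
clock: 55.28
position: [543.1, -125.7, 65.2]
ee_rot: [1.0, -0.024, 0.0, -0.0]
contact_force: [-1.8, 3.6, 2.7]
gripper_width: 19.9
grasp_force: 1.9
```

>>> {"op": "arm_command", "data": {"steps": [0, 0.001, 0, 0, 0, 0, 0, 0]}}

```text
clock: 55.52
position: [543.0, -126.3, 65.2]
ee_rot: [1.0, -0.024, 0.0, -0.0]
contact_force: [-1.7, 6.1, 2.6]
gripper_width: 20.0
grasp_force: 2.8
```

>>> {"op": "arm_command", "data": {"steps": [0, 0.001, 0, 0, 0, 0, 0, 0]}}

```text
clock: 55.78
position: [543.0, -126.8, 65.2]
ee_rot: [1.0, -0.024, 0.0, -0.001]
contact_force: [-3.3, 7.6, 3.8]
gripper_width: 20.1
grasp_force: 3.9
```

```bash
python3 - <<'E'
from h import *
im=get_image("wrist");c=get_calibration("wrist");print([read_state()["contact_force"].round(1) for _ in range(1)],pose())
for a,ce,p in blobs(im,"red",(180,60,460,400),100)[:1]:print(a,ce,onz(c,ce,106).round(1))
inrack(["red","yellow","green"],(300,0,640,330))
E
```

```text
[array([-2.4,  8.4,  3.5])] (array([ 543.02052515, -126.75563891,   65.2189776 ]), np.float64(-0.047604133944529364))
3330 [315.6036036  259.08498498] [ 545.1 -122.7  106. ]
red 4619 uv [507. 221.] xy [ 537.  -259.7] axis 3.1 rect [50.2 49.2] L 49.2 dark [32, 48]
yellow 4540 uv [431. 222.] xy [ 539.8 -204.5] axis 3.095 rect [49.3 49.7] L 49.7 dark [28, 49]
green 3295 uv [362. 218.] xy [ 541.6 -151.9] axis 3.095 rect [45.5 45.5] L 45.5 dark [97, 23]
  red rack xy [  0.9 -57.7] yaw err 0.009
  yellow rack xy [ 0.9 -2.4] yaw err 0.004
  green rack xy [ 0.1 50.2] yaw err 0.004
```

>>> {"op": "arm_command", "data": {"steps": [0, 0.001, 0, 0, 0, 0.001, 0, 0, 0, 0, 0, 0, 0, 0, 0, 0]}}

```text
clock: 56.38
position: [543.0, -127.6, 65.2]
ee_rot: [1.0, -0.024, 0.0, -0.001]
contact_force: [-2.0, 12.8, 4.3]
gripper_width: 19.9
grasp_force: 6.2
```

>>> {"op": "arm_command", "data": {"steps": [0, -0.004, 0, 0, 0, -0.0022, 0, 0, 0, 0, -0.03, 0, 0, 0, -0.05, 0, 0, 0, -0.05, 0, 0, 0, 0, 0.175, 0, 0, 0, 0.175, 0, 0, 0, 0.175, 0, 0, 0, 0.175, 0, 0, 0, 0.175, 0, 0, 0, 0.175, 0, 0, 0, 0.175, 0, 0, 0, 0.175, 0, 0, 0, 0.171, 0, 0, 0, 0, 0, 0.058, 0, 0, 0, 0, 0, 0], "grip": 0.03}}

```text
clock: 58.5
position: [480.8, -121.1, 194.2]
ee_rot: [-0.691, 0.723, 0.001, -0.001]
contact_force: [-0.7, -0.0, -0.3]
gripper_width: 30.1
grasp_force: 0.0
```

```bash
sed -i 's/^O=.*/O=np.array([538.9,-205.]);PSI=-0.05/' h.py; python3 - <<'E'
from h import *
print(pose());im=get_image("wrist");c=get_calibration("wrist")
for a,ce,p in blobs(im,"red",(180,180,460,400),100)[:2]:print(a,ce,onz(c,ce,106).round(1))
inrack(["red","yellow","green"],(180,0,460,400))
E
```

```text
(array([ 480.82427855, -121.09405371,  194.20615609]), np.float64(-1.616367497453051))
1055 [254.10331754 192.80189573] [ 546.5 -121.5  106. ]
red 2484 uv [261.  46.] xy [ 537.3 -255.2] axis 3.097 rect [47.4 45.8] L 45.8 dark [29, 47]
yellow 2160 uv [264. 100.] xy [ 539.7 -203.2] axis 3.097 rect [47.3 46.2] L 46.2 dark [27, 34]
green 1760 uv [266. 149.] xy [ 542.3 -150.9] axis 3.097 rect [45.5 44.3] L 44.3 dark [25, 34]
  red rack xy [  0.9 -50.2] yaw err 0.006
  yellow rack xy [0.7 1.9] yaw err 0.006
  green rack xy [ 0.7 54.2] yaw err 0.005
```

```bash
sed -i 's/^O=.*/O=np.array([539.5,-204.]);PSI=-0.05/' h.py; python3 - <<'E'
from h import *
go(480,285,150,-1.22)
E
```

```text
shift [-0.4055  0.0238  0.0456] roll -0.3966 th -1.6166
```

>>> {"op": "arm_command", "data": {"steps": [-0.0369, 0.0021, 0, 0, -0.0369, 0.0021, 0, 0, -0.0369, 0.0022, 0, 0, -0.0369, 0.0022, 0, 0, -0.0369, 0.0022, 0, 0, -0.0369, 0.0022, 0, 0, -0.0369, 0.0022, 0, 0, -0.0369, 0.0022, 0, 0, -0.0369, 0.0022, 0, 0, -0.0369, 0.0022, 0, 0, -0.0369, 0.0022, 0, 0, 0, 0, 0.045, -0.13, 0, 0, 0, -0.13, 0, 0, 0, -0.136, 0, 0, 0, 0, 0, 0, 0, 0], "grip": 0.064}}

```text
clock: 60.6
position: [481.1, 286.2, 150.1]
ee_rot: [0.818, -0.575, 0.0, -0.0]
contact_force: [-0.1, 0.7, -0.5]
gripper_width: 64.1
grasp_force: 0.0
```

```bash
python3 - <<'E'
from h import *
print(pose());look("w10")
ct=get_calibration("top");it=get_image("top")
for n in("orange","white"):
  for a,c,p in blobs(it,n,(212,165,320,255),20):print("top",n,a,c.round(1),onz(ct,c,38).round(0))
E
```

```text
(array([481.08822572, 286.22914094, 150.09252706]), np.float64(-1.224125173424026))
orange 2188 uv [189. 197.] xy [597.4 348. ] axis 0.062 rect [50.8 48.3] L 50.8 dark [30, 40]
white 2211 uv [333. 198.] xy [465.6 299.2] axis 0.348 rect [44.3 48.5] L 44.3 dark [56, 54]
top orange 180 [223.1 184.4] [604. 344.  38.]
top white 102 [239.6 228. ] [471. 289.  38.]
```

```bash
python3 - <<'E'
from h import *
go(465.6,299.2,70,.348-np.pi/2)
E
```

```text
shift [-0.0176  0.0098  0.0801] roll -0.0009 th -1.2236
```

>>> {"op": "arm_command", "data": {"steps": [-0.0088, 0.0049, 0.025, 0, -0.0088, 0.0049, 0.025, 0, 0, 0, 0.015, 0, 0, 0, 0, 0, 0, 0, 0, 0]}}

```text
clock: 61.32
position: [466.2, 299.4, 85.9]
ee_rot: [0.819, -0.574, 0.0, -0.001]
contact_force: [0.4, 0.0, 0.7]
gripper_width: 63.7
grasp_force: 0.0
```

```bash
python3 - <<'E'
from h import *
grasp("white")
E
```

```text
orange 3429 uv [136. 196.] xy [596.2 347.4] axis 0.059 rect [54.9 47.2] L 54.9 dark [11, 43]
white 3718 uv [324. 201.] xy [465.4 299.9] axis 0.328 rect [44.8 48.8] L 44.8 dark [48, 48]
shift [-0.0006  0.0006  0.0951] roll 0.0195 th -1.2229
```

>>> {"op": "arm_command", "data": {"steps": [-0.0006, 0.0006, 0.025, 0.008, 0, 0, 0.025, 0, 0, 0, 0.025, 0, 0, 0, 0.02, 0, 0, 0, 0, 0, 0, 0, 0, 0]}}

```text
clock: 62.12
position: [465.4, 300.1, -8.8]
ee_rot: [0.817, -0.577, 0.0, -0.001]
contact_force: [-0.3, 0.0, 0.9]
gripper_width: 64.3
grasp_force: 0.0
```

>>> {"op": "arm_command", "data": {"steps": [0, 0, 0, 0, 0, 0, 0, 0, 0, 0, 0, 0, 0, 0, 0, 0], "grip": 0.03}}

```text
clock: 62.62
position: [465.5, 300.3, -8.5]
ee_rot: [0.817, -0.577, 0.0, -0.001]
contact_force: [-0.5, -1.2, 7.0]
gripper_width: 49.5
grasp_force: 62.3
```

>>> {"op": "arm_command", "data": {"steps": [0, 0, -0.03, 0, 0, 0, -0.05, 0, 0, 0, -0.06, 0, 0, 0, 0, 0.13, 0, 0, 0, 0.13, 0, 0, 0, 0.13, 0, 0, 0, 0]}}

```text
clock: 63.5
position: [463.9, 298.9, 129.4]
ee_rot: [-0.69, 0.724, 0.0, -0.001]
contact_force: [-0.1, -0.4, -2.4]
gripper_width: 49.3
grasp_force: 63.1
```

```bash
python3 - <<'E'
from h import *
go(*rk(0,-26),130,-1.6208)
E
```

```text
shift [ 0.5246 -0.1    -0.0006] roll 0.0012 th -1.6196
```

>>> {"op": "arm_command", "data": {"steps": [0.0375, -0.0072, 0, 0, 0.0375, -0.0072, 0, 0, 0.0375, -0.0072, 0, 0, 0.0375, -0.0072, 0, 0, 0.0375, -0.0072, 0, 0, 0.0375, -0.0072, 0, 0, 0.0375, -0.0071, 0, 0, 0.0375, -0.0071, 0, 0, 0.0375, -0.0071, 0, 0, 0.0375, -0.0071, 0, 0, 0.0375, -0.0071, 0, 0, 0.0375, -0.0071, 0, 0, 0.0375, -0.0071, 0, 0, 0.0371, -0.0071, 0, 0, 0, 0, 0, 0, 0, 0, 0, 0]}}

```text
clock: 65.5
position: [537.6, -229.2, 129.4]
ee_rot: [-0.689, 0.724, 0.001, -0.0]
contact_force: [0.5, -0.5, -1.5]
gripper_width: 49.0
grasp_force: 63.0
```

```bash
python3 - <<'E'
from h import *
go(*rk(0,-26),40,-1.6208)
c=get_calibration("wrist");im=get_image("wrist")
o=blobs(im,"orange",(180,0,460,250),100)
for a,ce,p in o[:1]:print("orange",a,ce.round(1),p.min(0),p.max(0),onz(c,((p.min(0)[0]+p.max(0)[0])/2,p.max(0)[1]),60).round(1),rk(0,-78))
inrack(["red","yellow","green"],(180,0,460,225));print("side");
s=get_calibration("side");i=get_image("side")
for n in("red","yellow","green"):
    for a,ce,p in blobs(i,n,(290,130,360,200),10)[:2]:print(n,a,ce.round(1))
E
```

```text
shift [ 0.0007 -0.0006  0.0894] roll 0.0007 th -1.6201
orange 1339 [322.2 122.7] [291. 102.] [353. 135.] [ 535.6 -280.2   60. ] [ 535.6016248  -281.90252031]
red 2752 uv [322. 161.] xy [ 537.1 -253.4] axis 3.094 rect [45.3 44.6] L 44.6 dark [29, 35]
yellow 790 uv [322. 197.] xy [ 538.3 -220.3] axis 3.093 rect [14.7 43.3] L 43.3 dark [18, 17]
  red rack xy [  0.  -49.5] yaw err 0.002
  yellow rack xy [ -0.4 -16.3] yaw err 0.002
side
red 110 [329.6 148.5]
red 67 [319.3 157.8]
yellow 47 [326.1 154.9]
yellow 10 [322.3 161.4]
green 67 [320.1 166. ]
```

>>> {"op": "arm_command", "data": {"steps": [-0.0003, -0.0004, 0.025, 0, 0, 0, 0.025, 0, 0, 0, 0.02, 0, 0, 0, 0.01, 0, 0, 0, 0.003, 0, 0, 0, 0, 0, 0, 0, 0, 0]}}

```text
clock: 66.53
position: [539.3, -229.3, 47.9]
ee_rot: [-0.689, 0.724, -0.001, 0.0]
contact_force: [-0.3, 0.0, -1.4]
gripper_width: 49.0
grasp_force: 63.0
```

>>> {"op": "arm_command", "data": {"steps": [0, 0, 0.002, 0, 0, 0, 0.0015, 0, 0, 0, 0, 0]}}

```text
clock: 66.9
position: [538.5, -229.3, 43.4]
ee_rot: [-0.689, 0.725, 0.0, -0.0]
contact_force: [0.0, -1.0, -2.4]
gripper_width: 49.6
grasp_force: 63.0
```

>>> {"op": "arm_command", "data": {"steps": [0, 0.0003, 0.0015, 0, 0, 0, 0.0005, 0, 0, 0, 0, 0]}}

```text
clock: 67.28
position: [538.3, -229.3, 41.6]
ee_rot: [-0.689, 0.725, 0.0, -0.0]
contact_force: [-1.5, 0.7, -0.9]
gripper_width: 49.1
grasp_force: 63.0
```

>>> {"op": "arm_command", "data": {"steps": [0, 0, 0.001, 0, 0, 0, 0, 0]}}

```text
clock: 67.53
position: [538.4, -229.2, 41.5]
ee_rot: [-0.689, 0.724, -0.0, -0.0]
contact_force: [-2.6, 1.1, 5.3]
gripper_width: 49.4
grasp_force: 63.9
```

>>> {"op": "arm_command", "data": {"steps": [0, 0, 0, 0, 0, 0, 0, 0, 0, 0, 0, 0, 0, 0, 0, 0, 0, 0, -0.02, 0, 0, 0, -0.04, 0, 0, 0, -0.05, 0, 0, 0, 0, 0, 0, 0, 0, 0], "grip": 0.064}}

```text
clock: 68.65
position: [537.9, -229.0, 150.2]
ee_rot: [-0.689, 0.725, 0.0, 0.0]
contact_force: [0.2, 0.1, -0.7]
gripper_width: 63.8
grasp_force: 0.0
```

```bash
sed -i 's/^O=.*/O=np.array([539.5,-203.]);PSI=-0.05/' h.py; python3 - <<'E'
from h import *
print(pose());inrack(["white"],(260,140,400,300),79)
inrack(["red","yellow","green"],(180,0,460,330))
go(590,335,150,-1.51)
E
```

```text
(array([ 537.89313838, -229.02590486,  150.17108406]), np.float64(-1.6210632333795838))
white 6517 uv [374. 216.] xy [ 498.2 -199.2] axis 3.068 rect [139.   42.3] L 42.3 dark [136, 148]
  white rack xy [-41.4   1.7] yaw err -0.024
red 1635 uv [322. 150.] xy [ 536.3 -262.2] axis 3.092 rect [29.8 44. ] L 44.0 dark [20, 21]
green 1843 uv [322. 256.] xy [ 541.6 -147.7] axis 3.091 rect [49.3 42.1] L 42.1 dark [23, 21]
  red rack xy [ -0.2 -59.3] yaw err 0.0
  green rack xy [-0.7 55.4] yaw err -0.001
shift [-0.566  -0.0243 -0.0009] roll -0.1109 th -1.6209
```

```bash
sed -i 's/def blobs(im,name,box=None,amin=20,smin=130,vmin=70):/WV=130\ndef blobs(im,name,box=None,amin=20,smin=130,vmin=70):/; s/(h\[...,2\]>130)/(h[...,2]>WV)/' h.py; python3 - <<'E'
import h; from h import *
im=cv2.imread("pics/last.png")[:,:,::-1]
print(im[170:240:10,322].max(1),im[205,260:390:8].max(1))
for v in(190,205,220):
    h.WV=v
    try: r=spools(im,get_calibration("wrist"),["white"],(280,150,366,250),79.)
    except Exception as e: print(e)
E
```

```text
[168 210 238 250 252 249 173] [160 130 136 143  29 250 251 250 250 250 250 245 141 138 142 165 162]
white 2766 uv [321. 200.] xy [ 538.3 -225.4] axis 3.092 rect [42.1 43.6] L 43.6 dark [31, 32]
white 2522 uv [322. 202.] xy [ 538.5 -223.7] axis 3.091 rect [39.  42.6] L 42.6 dark [31, 31]
white 2201 uv [322. 205.] xy [ 538.6 -221.6] axis 3.091 rect [35.  42.5] L 42.5 dark [31, 33]
```

White is seated squarely over the row (x 538.4, axis yaw within 0.01). Orange was knocked aside, so I'll check its clearance to the tray walls.

```bash
python3 - <<'E'
from h import *
c=get_calibration("top");im=get_image("top")
h=cv2.cvtColor(im,cv2.COLOR_RGB2HSV);m=((h[...,0]>100)&(h[...,0]<122)&(h[...,1]>120)).astype(np.uint8);m[:,:200]=0;m[:,325:]=0
n,l,st,_=cv2.connectedComponentsWithStats(m);i=1+np.argmax(st[1:,4])
p=np.argwhere(l==i)[:,::-1].astype(np.float32);w=np.array([onz(c,q,22)[:2] for q in p],np.float32)
r=cv2.minAreaRect(w);b=cv2.boxPoints(r);print(r,b.round(0).tolist())
for q in blobs(im,"orange",(212,165,320,255),20):print(q[0],q[1])
for k in range(4):
    a,d=b[k],b[(k+1)%4]-b[k];d/=np.linalg.norm(d);v=np.array([597,348])-a;print(k,a.round(0),d.round(2),"dist",round(float(d[0]*v[1]-d[1]*v[0]),1))
E
```

```text
((526.60302734375, 218.5333251953125), (266.05682373046875, 300.5497741699219), 3.660229206085205) [[384.0, 360.0], [403.0, 60.0], [669.0, 77.0], [650.0, 377.0]]
222 [222.02702703 185.39189189]
0 [384. 360.] [ 0.06 -1.  ] dist 211.5
1 [403.  60.] [1.   0.06] dist 275.0
2 [669.  77.] [-0.06  1.  ] dist 54.5
3 [650. 377.] [-1.   -0.06] dist 25.6
```

>>> {"op": "arm_command", "data": {"steps": [-0.038, -0.0016, 0, 0, -0.038, -0.0016, 0, 0, -0.038, -0.0016, 0, 0, -0.038, -0.0016, 0, 0, -0.038, -0.0016, 0, 0, -0.038, -0.0016, 0, 0, -0.038, -0.0016, 0, 0, -0.038, -0.0016, 0, 0, -0.038, -0.0016, 0, 0, -0.038, -0.0016, 0, 0, -0.038, -0.0016, 0, 0, -0.038, -0.0016, 0, 0, -0.038, -0.0016, 0, 0, -0.038, -0.0016, 0, 0, -0.034, -0.0019, 0, 0, 0, 0, 0, -0.11, 0, 0, 0, 0, 0, 0, 0, 0]}}

```text
clock: 71.05
position: [590.7, 334.3, 149.8]
ee_rot: [0.727, -0.686, -0.0, 0.001]
contact_force: [-0.1, 0.4, 0.0]
gripper_width: 63.9
grasp_force: 0.0
```

```bash
python3 - <<'E'
from h import *
print(pose());grasp("orange")
E
```

```text
(array([590.6704189 , 334.26219374, 149.7580996 ]), np.float64(-1.5126324260502542))
orange 2131 uv [314. 195.] xy [598.6 349. ] axis 0.073 rect [45.5 48.1] L 45.5 dark [44, 42]
shift [-0.0143 -0.0087  0.1591] roll -0.0144 th -1.5124
```

>>> {"op": "arm_command", "data": {"steps": [-0.0072, -0.0044, 0.022, -0.0144, -0.0071, -0.0043, 0.022, 0, 0, 0, 0.021, 0, 0, 0, 0, 0, 0, 0, 0, 0], "grip": 0.06}}

```text
clock: 71.72
position: [598.9, 349.8, 85.3]
ee_rot: [0.733, -0.68, 0.0, 0.0]
contact_force: [-0.3, 0.4, 1.2]
gripper_width: 60.1
grasp_force: 0.0
```

```bash
python3 - <<'E'
from h import *
print(pose(),read_state()["gripper_width"]);grasp("orange",-8.8)
E
```

```text
(array([598.90361444, 349.82852708,  85.27367149]), np.float64(-1.4961235128785773)) 60.082603102196174
orange 3662 uv [324. 199.] xy [598.4 349. ] axis 0.076 rect [45.4 47. ] L 45.4 dark [44, 42]
shift [0.001  0.0008 0.0948] roll -0.0009 th -1.4961
```

>>> {"op": "arm_command", "data": {"steps": [0.001, 0.0012, 0.025, 0, 0, 0, 0.025, 0, 0, 0, 0.025, 0, 0, 0, 0.013, 0, 0, 0, 0.006, 0, 0, 0, 0, 0, 0, 0, 0, 0]}}

```text
clock: 72.65
position: [598.1, 349.1, -7.3]
ee_rot: [0.733, -0.68, 0.0, -0.001]
contact_force: [0.4, 0.7, -0.2]
gripper_width: 59.6
grasp_force: 0.0
```

>>> {"op": "arm_command", "data": {"steps": [0, 0, 0, 0, 0, 0, 0, 0, 0, 0, 0, 0, 0, 0, 0, 0], "grip": 0.03}}

```text
clock: 73.15
position: [598.1, 349.1, -7.2]
ee_rot: [0.733, -0.68, 0.0, -0.001]
contact_force: [0.0, 0.3, 5.5]
gripper_width: 49.6
grasp_force: 62.4
```

>>> {"op": "arm_command", "data": {"steps": [0, 0, -0.03, 0, 0, 0, -0.05, 0, 0, 0, -0.06, 0, 0, 0, 0, 0.125, 0, 0, 0, 0, 0, 0, 0, 0]}}

```text
clock: 73.9
position: [596.5, 347.9, 129.5]
ee_rot: [-0.69, 0.724, 0.0, -0.002]
contact_force: [-0.0, 0.3, -1.4]
gripper_width: 49.3
grasp_force: 62.5
```

```bash
python3 - <<'E'
from h import *
print(rk(-0.2,26));go(*rk(-0.2,26),130,-1.6208)
E
```

```text
[ 540.59970835 -177.0224974 ]
shift [ 5.27e-01  3.01e-02 -5.00e-04] roll 0.0009 th -1.6199
```

>>> {"op": "arm_command", "data": {"steps": [0.0376, 0.0021, 0, 0, 0.0376, 0.0021, 0, 0, 0.0376, 0.0021, 0, 0, 0.0376, 0.0021, 0, 0, 0.0376, 0.0021, 0, 0, 0.0376, 0.0021, 0, 0, 0.0376, 0.0021, 0, 0, 0.0376, 0.0022, 0, 0, 0.0376, 0.0022, 0, 0, 0.0376, 0.0022, 0, 0, 0.0376, 0.0022, 0, 0, 0.0376, 0.0022, 0, 0, 0.0376, 0.0022, 0, 0, 0.0382, 0.0022, 0, 0, 0, 0, 0, 0, 0, 0, 0, 0]}}

```text
clock: 75.9
position: [540.3, -176.1, 130.6]
ee_rot: [-0.689, 0.725, 0.001, -0.001]
contact_force: [-0.3, -0.9, -1.4]
gripper_width: 49.2
grasp_force: 62.5
```

```bash
python3 - <<'E'
import h;from h import *
h.WV=190
print(read_state()["gripper_width"]);go(*rk(-0.2,26),44,-1.6208)
inrack(["white"],(280,60,366,230),79)
b=blobs(cv2.imread("pics/last.png")[:,:,::-1],"orange",(200,180,450,380),300)[0];print("held",b[1])
E
```

```text
49.164687001398875
shift [ 0.0009 -0.0004  0.0866] roll -0.0003 th -1.6211
white 4032 uv [322. 135.] xy [ 538.4 -227.5] axis 3.092 rect [43.4 43.1] L 43.1 dark [19, 31]
  white rack xy [  0.1 -24.5] yaw err 0.001
held [322.89496362 258.28207583]
```

>>> {"op": "arm_command", "data": {"steps": [0, 0, 0.025, 0, 0, 0, 0.025, 0, 0, 0, 0.02, 0, 0, 0, 0.01, 0, 0, 0, 0, 0, 0, 0, 0, 0]}}

```text
clock: 76.7
position: [541.6, -176.0, 52.4]
ee_rot: [-0.689, 0.724, -0.001, 0.001]
contact_force: [0.4, -0.1, -1.0]
gripper_width: 49.5
grasp_force: 62.5
```

>>> {"op": "arm_command", "data": {"steps": [0, 0, 0.002, 0, 0, 0, 0.001, 0, 0, 0, 0, 0]}}

```text
clock: 77.08
position: [540.7, -176.3, 48.6]
ee_rot: [-0.689, 0.725, -0.0, 0.0]
contact_force: [0.5, 0.1, -2.2]
gripper_width: 49.7
grasp_force: 62.5
```

>>> {"op": "arm_command", "data": {"steps": [0, 0.0001, 0.002, 0, 0, 0, 0.002, 0, 0, 0, 0, 0]}}

```text
clock: 77.45
position: [540.5, -176.2, 44.2]
ee_rot: [-0.689, 0.725, 0.0, -0.0]
contact_force: [-0.0, 0.3, -1.4]
gripper_width: 49.4
grasp_force: 62.5
```

>>> {"op": "arm_command", "data": {"steps": [0, 0, 0.001, 0, 0, 0, 0.0005, 0, 0, 0, 0, 0]}}

```text
clock: 77.82
position: [540.7, -176.2, 43.0]
ee_rot: [-0.689, 0.725, -0.0, 0.0]
contact_force: [1.1, 0.8, -1.3]
gripper_width: 49.4
grasp_force: 62.5
```

>>> {"op": "arm_command", "data": {"steps": [0, 0, 0.001, 0, 0, 0, 0, 0]}}

```text
clock: 78.08
position: [540.7, -176.2, 42.0]
ee_rot: [-0.689, 0.725, -0.0, 0.0]
contact_force: [-0.2, 1.0, -1.9]
gripper_width: 49.6
grasp_force: 62.5
```

>>> {"op": "arm_command", "data": {"steps": [0, 0, 0.0007, 0, 0, 0, 0, 0]}}

```text
clock: 78.32
position: [540.8, -176.2, 41.9]
ee_rot: [-0.689, 0.725, -0.0, 0.0]
contact_force: [-1.3, 2.6, 3.7]
gripper_width: 49.4
grasp_force: 62.8
```

Contact at the expected height. Release, retreat and verify.

>>> {"op": "arm_command", "data": {"steps": [0, 0, 0, 0, 0, 0, 0, 0, 0, 0, 0, 0, 0, 0, 0, 0, 0, 0, -0.02, 0, 0, 0, -0.04, 0, 0, 0, -0.05, 0, 0, 0, -0.05, 0, 0, 0, 0, 0, 0, 0, 0, 0], "grip": 0.064}}

```text
clock: 79.58
position: [540.1, -176.0, 200.9]
ee_rot: [-0.689, 0.725, 0.0, 0.0]
contact_force: [1.4, -1.3, -0.7]
gripper_width: 64.2
grasp_force: 0.0
```

```bash
python3 - <<'E'
import h;from h import *
h.WV=190
inrack(["white","orange"],(270,100,380,300),79)
inrack(["red","yellow","green"],(180,0,460,330))
im=cv2.imread("pics/last.png")[:,:,::-1];c=get_calibration("wrist")
for a,ce,p in blobs(im,"red",(180,0,460,400),100):print(a,ce,p.min(0),p.max(0),onz(c,ce,106).round(1))
ct=get_calibration("top");it=get_image("top")
for n in("red","orange","yellow","green","white"):
  for a,ce,p in blobs(it,n,(212,165,460,255),12)[:3]:print("top",n,a,ce.round(1),onz(ct,ce,95).round(0))
E
```

```text
white 2281 uv [322. 129.] xy [ 538.5 -227.4] axis 3.092 rect [43.6 43.1] L 43.1 dark [33, 34]
orange 2494 uv [322. 183.] xy [ 540.6 -166.9] axis 3.091 rect [68.  52.3] L 52.3 dark [139, 94]
  white rack xy [  0.2 -24.4] yaw err 0.0
  orange rack xy [-0.7 36.1] yaw err -0.0
red 1057 uv [321.  89.] xy [ 536.1 -267.6] axis 3.092 rect [23.  44.3] L 44.3 dark [24, 24]
  red rack xy [ -0.2 -64.7] yaw err 0.0
1057 [321.30652791  89.27530747] [300.  77.] [343. 101.] [ 536.3 -263.   106. ]
879 [322.17178612 241.71217292] [290. 235.] [355. 249.] [ 542.6 -122.5  106. ]
top red 62 [428. 206.] [ 528. -259.   95.]
top red 46 [381.1 198. ] [ 551. -126.   95.]
top orange 265 [398.1 201.5] [ 541. -174.   95.]
top orange 98 [433.6 206.9] [ 526. -275.   95.]
top green 38 [386.3 203.5] [ 536. -141.   95.]
top white 187 [348.8 175.4] [618. -35.  95.]
top white 32 [413.8 165.4] [ 648. -223.   95.]
```

```bash
python3 - <<'E'
import h;from h import *
inrack(["orange"],(280,140,366,212),79)
print(job_done())
E
```

```text
orange 2379 uv [321. 181.] xy [ 541.2 -174.2] axis 3.091 rect [55. 49.] L 49.0 dark [38, 57]
  orange rack xy [ 0.3 28.8] yaw err -0.001
the job is handed in; nothing more can be done
None
```

The job is handed in: red, yellow and green are clamped tight in the channel, with white and orange saddled squarely above, which is all five spools that were present (there was no blue one).

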